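Nip up the stall rail's clamp with a ratchet spanner

TASK

The middle clamp that ties the stall's tube rail down, between its two short posts, is only finger-tight. Fit the ratchet spanner on its nut and swing it back and forth, keeping it on the nut, until the nut is turned clockwise as far as it will go; then lay the spanner flat in the wooden tool tray without dropping it. Leave the glass vase, the mug, the tin and the trinket box standing where they are.

Things in the scene. Friction and masses are not known exactly. Their poses are not given: they have to be found in the camera images.
- rail: Fixed galvanised tube, 48 mm in diameter, 400 mm long, its axis 40 mm above the stall top along this frame's y; origin on the stall top under the tube's middle, x pointing away from the robot (yaw varies), z up. The middle clamp's bolt and nut stand upright on the robot's side, at x = -50 mm, y = 0; its band over the tube is 69 mm high. The clamps at the posts are tight, with sideways nuts.
- post_l (a point): Top of the left post: upright tube 48 mm in diameter (foot 60 mm), 220 mm high, at x = -57 mm, y = +145 mm of the rail. The spanner's handle swings between the two posts, pointing towards the robot.
- post_r (a point): Top of the right post, the same, at x = -57 mm, y = -145 mm of the rail.
- clamp_washer (a point): Centre of the top of the washer on which the loose nut sits, 60 mm above the stall top; same axes as the rail. The spanner's head rests on this washer when it is fully down on the nut. Washer 34 mm in diameter; the bolt, 14 mm in diameter, ends 28 mm above this point.
- nut_top (a point): Centre of the top of the loose plain steel hexagon nut, 78 mm above the stall top; 22 mm across flats, 18 mm high, top edges chamfered over 3.5 mm. Its x axis points to one of the six corners and turns with the nut; z up.
- nut (a joint): Angle of the nut, growing as it is tightened (clockwise from above): 0 to 0.8 at the start, 2.9 rad where it is tight and stops dead. It turns stiffly (about 0.5 N m) and stays where it is left; it does not rise or sink noticeably.
- spanner: Loose ratchet ring spanner, 230 mm long, about 0.4 kg, lying flat, right way up, set to tighten (clockwise). Origin on its underside below the middle of the black grip; x to the head, z up. Grip: flat-sided bar 22 mm wide, 24 mm high, x = -70 to +60 mm; then a neck 22 mm wide; head 44 mm in diameter, 24 mm high, centred at x = +115 mm; butt ends at x = -91 mm. Mass centre near x = +50 mm.
- spanner_grip (a point): Middle of the spanner's grip, 12 mm above its underside; axes as the spanner. Swung anticlockwise (from above) on the nut the spanner slips with little drag; swung clockwise it drives, after taking up at most 0.26 rad of ratchet and about 0.25 rad of play on the nut.
- spanner_head (a point): Centre of the underside of the spanner's head, axes as the spanner. The hexagon socket goes right through the head (23.4 mm across flats, flared mouth).
- socket (a joint): Angle of the spanner's hexagon socket in its head, rad: at 0 one of its six corners points along the spanner's x; it grows as the socket turns clockwise from above relative to the handle, which is the way it slips freely. It cannot turn the other way by more than one ratchet tooth (0.26 rad).
- tray: Fixed open wooden tool tray, 310 x 140 mm outside and 32 mm high, walls and floor 6 mm thick; origin under its middle, x along its length.
- vase: Green glass vase, loose, 72 mm wide and 105 mm high, standing behind the rail; origin under its middle.
- jug: White china mug, loose, about 68 mm wide and 95 mm high, standing behind the rail; origin under its middle.
- tin: Bare metal tin, loose, 56 mm wide and 70 mm high, standing behind the rail; origin under its middle.
- trinket: Dark wooden trinket box with its lid shut, loose, 54 x 79 mm and 43 mm high, standing just beyond one end of the tray; origin under its middle.
Not all that is in view belongs to the job. What is shaped like the spanner but orange or purple is not meant.

How it is judged (in metres and radians):
On the way, in this order (a step that is already met when the one before it is completed fails the run):
1. the spanner is fully down on the loose nut (horizontal distance between spanner_head and clamp_washer below 0.006 m and z of spanner_head in the frame of clamp_washer below 0.005 m), for 0.2 s.
2. the nut is turned tight (to its end within 0.15 rad) with the spanner (value of joint nut above 2.75 rad and not (distance between spanner_head and clamp_washer above 0.03 m)), for 0.2 s.
At the end, for the whole second after the job is handed in: The nut is tight (within 0.15 rad of its end at 2.9), and the spanner lies at rest and released inside the tray, grip and head both within 55 mm of the tray's long centre line and less than 28 mm above its underside (value of joint nut above 2.75 rad and x of spanner in the frame of tray between -0.1 and 0.1 m and y of spanner in the frame of tray between -0.055 and 0.055 m and x of spanner_head in the frame of tray between -0.15 and 0.15 m and y of spanner_head in the frame of tray between -0.055 and 0.055 m and z of each of spanner, spanner_head in the frame of tray below 0.028 m and linear speed of spanner below 0.03 m/s and contact force between spanner and the fingers below 0.1 N); the robot touches nothing.
It fails at once if the nut is turned by anything but the spanner on it (velocity of joint nut above 0.4 rad/s and distance between spanner_head and clamp_washer above 0.03 m).
It fails at once if the spanner is taken off the nut with the job half done (value of joint nut between 1.1 and 2.7 rad and distance between spanner_head and clamp_washer above 0.03 m).
It fails at once if the spanner is dropped (contact force between spanner and anything else below 0.02 N and height (world z) of spanner above 0.07 m and distance between spanner_head and clamp_washer above 0.03 m).
It fails at once if the vase, the mug, the tin or the trinket box is shifted by more than 30 mm or tipped (distance of any of vase, jug, tin, trinket from where it was at the start of the episode above 0.03 m or angle between any of vase, jug, tin, trinket's own z axis and vertical above 0.35 rad).
It also fails if it takes over 72 s, if anything falls off the work surface, if the arm or the gripper's body presses on something with over 40 N, if the wrist force passes 120 N, or if a joint passes its speed limit or range.

ROBOT

A 6-joint arm with a two-finger parallel gripper is mounted at the origin on the work surface. World frame = base frame: x ahead of the robot, y to its left, z up, the work surface at z = 0. Lengths are in m, angles in degrees, forces in N, time in s.
With the tool pointing down it reaches from about 0.3 to 0.875 m from the base axis. Payload 6.4 kg.
Tool frame: the origin (TCP) lies on the centre line of the jaws, within the pads' length; the fingertips stand 19 mm ahead of it and the grasp point (between the pads) is the TCP; z points along the fingers, y is the direction in which the jaws open and shut (so a half turn about z gives the same grasp; the last joint's range is limited). The gripper opens to 85 mm and grips with 20 to 120 N. Pads are 22 mm wide; open, the fingers measure 114 mm over their backs; the gripper's body (76 mm by 85 mm) begins 54 mm behind the grasp point. The pads swing forward as they close: fully open they stand 13 mm farther back than shut.
Start: joints at [60.487, 10.359, 92.074, -0, 77.567, -11.82], TCP at [0.175, 0.548, 0.25] pointing down, gripper open.
Joint ranges: [-171.53, 171.53], [-51.25, 118.39], [17.06, 147.69], [-65.23, 245.23], [0, 150.52], [-178.68, 178.68]. Speed limits (degrees/s): [147.25, 147.25, 172.46, 180, 180, 180].

INTERFACE

Orientations are given as a 3x3 rotation matrix whose columns are the frame's x, y, z axes.
In Python, from station import sensors, eyes, order gives the robot as it stands. The module is installed in compiled form; this text tells all that it offers.
- The arm moves only by the tool jog_arm, never from a script. Its arguments are lists of equal length, an entry for each row: "linear": the shift along the tool's x, y, z in m, a list of three; "turn": the turn, a rotation vector about the tool's x, y, z in rad, a list of three; "gripper": the finger opening in m, from 0 to 0.0854. In form: {"linear": [[dx, dy, dz], ...], "turn": [[wx, wy, wz], ...], "gripper": [gripper, ...]}. A call has exactly 5 rows; each row shifts and turns the commanded pose from where the row before left it, along the tool's axes as they then stand; what a row does not reach is not made up. A row lasts 1/12 s, in which the tool goes at most 41.7 mm and 7.16 degrees, less where a joint would pass 70% of its speed; a pose out of reach is approached as far as the arm can. A call is refused whole if a number of a shift passes 0.0417 or a number of a turn 0.125, either way. A call with a gripper value outside its range is refused whole. The fingers move at their own pace and stop on an object; "grip_force" is the grip in N (left out, the last holds). Time passes only in rows, so rows that do not move let the fingers close, or fill a call up. It gives the time, the measured TCP pose, the force and the opening at its end, in the units of the state.
- sensors.read_state(): the state, without advancing time (a new reading comes with each control period).
- eyes.read_camera(name): name is "side" or "top" or "wrist"; returns the picture (400x640x3 uint8, red, green, blue); there is no depth.
- eyes.get_calibration(name): a dict with "fx", "fy", "cx", "cy" (pixels), "D" ([k1, k2, p1, p2, k3] as OpenCV has them; the pictures are not rectified), "pose" (4x4, takes a point from camera to world coordinates). Camera axes: x right, y down, z forward; pixel columns grow to the right and rows downward; lengths in m; the calibration is good to about 2 mm. A picture is of the moment at which its call begins: read the wrist's pose just before it. get_calibration takes no time and is no camera call; for the wrist camera it gives the pose at the moment of the call.
- order.hand_in(): hands the job in, once; it reports no verdict.
The state is a dict: "t": time; "joints": joint angles; "qvel": joint speeds; "joint_torque": joint torques, N m; "tool_pos": TCP position; "eef_rot": TCP orientation; "contact_force": force on the tool from outside, world axes, zero at the start; "ft_torque": the same for the moment, N m; "gripper_width": finger opening in m.
Only numpy, scipy, OpenCV 4.12 (cv2) and the standard library are available. Lean on these libraries where they do the work, as an engineer would, in place of code of your own. Each camera call takes 0.05 s, during which the arm holds its last target.

## Working session

There is one attempt and no reset: what is moved stays moved. The work goes in short steps, Python scripts to look and compute and a tool call to move; the robot and the scene stay as the last step left them, time stands still between calls to the robot, and variables do not carry over. Pictures are saved under pics/ and viewed, and the job is handed in when it is done.

Besides the shell and the picture viewer there is one more tool, called after ">>>" as a command line: name --argument value ..., lists and objects as JSON in quotes. jog_arm: Moves the arm, as the interface text tells. Its arguments: {"type":"object","properties":{"linear":{"type":"array","items":{"type":"array","items":{"type":"number"}}},"turn":{"type":"array","items":{"type":"array","items":{"type":"number"}}},"gripper":{"type":"array","items":{"type":"number"}},"grip_force":{"type":"number"}},"required":["linear","turn","gripper"]}

```bash
mkdir -p pics; ls
python3 - <<'E'
from station import sensors, eyes, order
import cv2, numpy as np
s=sensors.read_state(); print(s)
for n in ["side","top","wrist"]:
    c=eyes.get_calibration(n); print(n,c)
    im=eyes.read_camera(n); cv2.imwrite(f"pics/{n}0.png",im[:,:,::-1])
E
```

```text
pics
{'t': 0.0, 'joints': array([ 6.04866749e+01,  1.04014327e+01,  9.21324038e+01, -7.89435627e-04,
        7.75666858e+01, -1.18206015e+01]), 'qvel': array([-0.06710124, -0.00812355, -0.02737946,  0.09947648, -0.00204247,
       -0.0379303 ]), 'joint_torque': array([ 7.24280744e-05, -4.44870615e+01, -3.51334870e+01, -2.16390004e-04,
        8.99769890e-03,  2.82054572e-06]), 'tool_pos': array([0.17447873, 0.5473413 , 0.24938234]), 'eef_rot': array([[-9.52700842e-01,  3.03908503e-01, -8.52575085e-04],
       [ 3.03909501e-01,  9.52699671e-01, -1.53341702e-03],
       [ 3.46229532e-04, -1.71999336e-03, -9.99998461e-01]]), 'contact_force': array([ 0.40009073, -0.29426089,  0.1143933 ]), 'ft_torque': array([0.00626437, 0.01199398, 0.00844824]), 'gripper_width': 0.0850039838507449}
side {'fx': 411.4087994033875, 'fy': 411.4087994033875, 'cx': 321.5454367675624, 'cy': 197.37396477282522, 'D': array([0.02566551, 0.        , 0.        , 0.        , 0.        ]), 'pose': array([[-0.99808742, -0.0362693 ,  0.05006028,  0.472226  ],
       [-0.06142736,  0.67280411, -0.73726611,  1.12375594],
[... 393 characters left out ...]
       [-9.99805979e-01, -1.33118950e-03,  1.96527893e-02,
         2.95302203e-02],
       [-1.95710534e-02, -4.58776468e-02, -9.98755333e-01,
         1.68880449e+00],
       [ 0.00000000e+00,  0.00000000e+00,  0.00000000e+00,
         1.00000000e+00]])}
wrist {'fx': 287.47682195265924, 'fy': 287.47682195265924, 'cx': 321.37475281599427, 'cy': 196.03909124564996, 'D': array([-0.00674859,  0.        ,  0.        ,  0.        ,  0.        ]), 'pose': array([[ 0.30380465,  0.91971772,  0.24864039,  0.11062515],
       [ 0.95272976, -0.29246533, -0.08228019,  0.56737725],
       [-0.00295585,  0.2618842 , -0.96509478,  0.37345723],
       [ 0.        ,  0.        ,  0.        ,  1.        ]])}
```

View pics/top0.png

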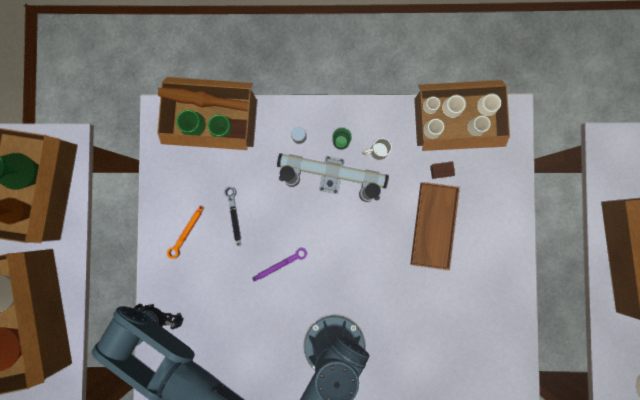

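View pics/side0.png

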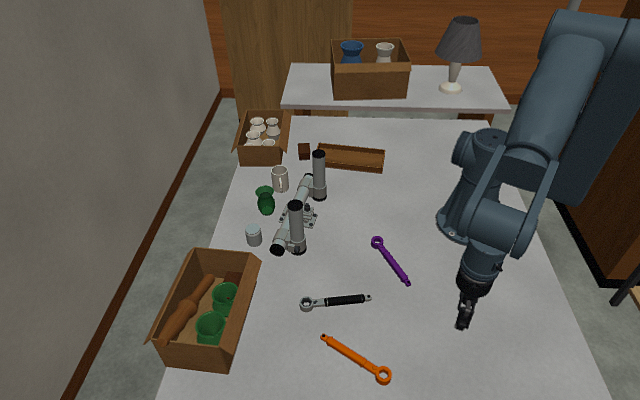

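View pics/wrist0.png

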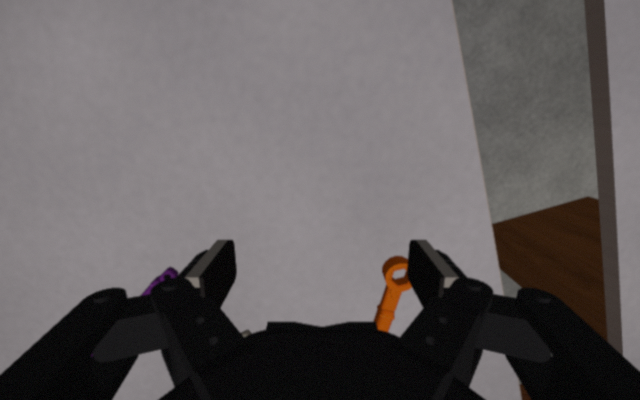

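```bash
cat > h.py <<'E'
from station import sensors, eyes, order
import cv2, numpy as np
def ray(cal,uv):
    K=np.array([[cal['fx'],0,cal['cx']],[0,cal['fy'],cal['cy']],[0,0,1]])
    p=cv2.undistortPoints(np.array(uv,float).reshape(-1,1,2),K,np.array(cal['D'])).reshape(-1,2)
    d=np.c_[p,np.ones(len(p))]@cal['pose'][:3,:3].T
    return cal['pose'][:3,3],d/np.linalg.norm(d,axis=1,keepdims=True)
def plane(cal,uv,z):
    o,d=ray(cal,uv); return o+d*((z-o[2])/d[:,2:3])
def tri(cals,uvs):
    A=np.zeros((3,3));b=np.zeros(3);L=[]
    for c,u in zip(cals,uvs):
        o,d=ray(c,[u]);d=d[0];P=np.eye(3)-np.outer(d,d);A+=P;b+=P@o;L.append((P,o))
    x=np.linalg.solve(A,b); return x,[np.linalg.norm(P@(x-o)) for P,o in L]
def proj(cal,X):
    K=np.array([[cal['fx'],0,cal['cx']],[0,cal['fy'],cal['cy']],[0,0,1]])
    R=cal['pose'][:3,:3].T;t=-R@cal['pose'][:3,3]
    return cv2.projectPoints(np.array(X,float).reshape(-1,3),cv2.Rodrigues(R)[0],t,K,np.array(cal['D']))[0].reshape(-1,2)
E
python3 - <<'E'
import cv2
t=cv2.imread('pics/top0.png');s=cv2.imread('pics/side0.png')
r=lambda a,k:cv2.resize(a,None,fx=k,fy=k,interpolation=cv2.INTER_CUBIC)
cv2.imwrite('pics/tc1.png',r(t[120:260,215:395],4.4))
cv2.imwrite('pics/tc2.png',r(t[150:280,395:475],4.4))
cv2.imwrite('pics/sc1.png',r(s[140:320,240:380],3.3))
cv2.imwrite('pics/sc2.png',r(s[130:190,280:400],6))
E
```

```text
(no output)
```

View pics/tc1.png

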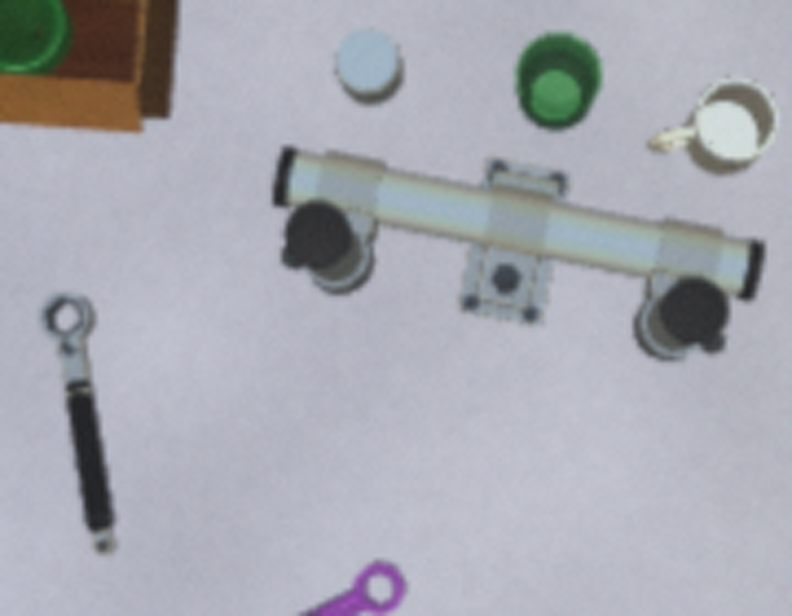

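View pics/sc1.png

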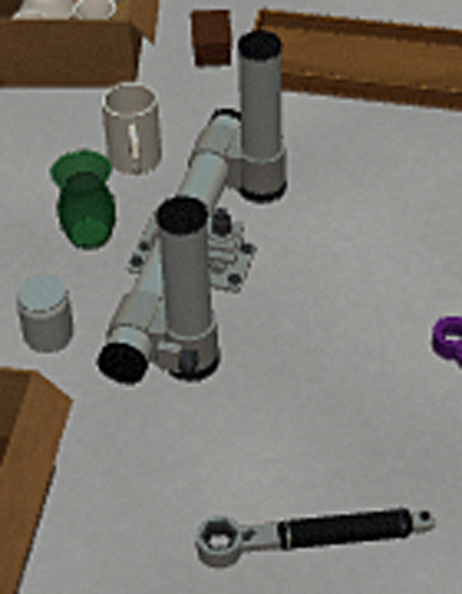

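View pics/tc2.png

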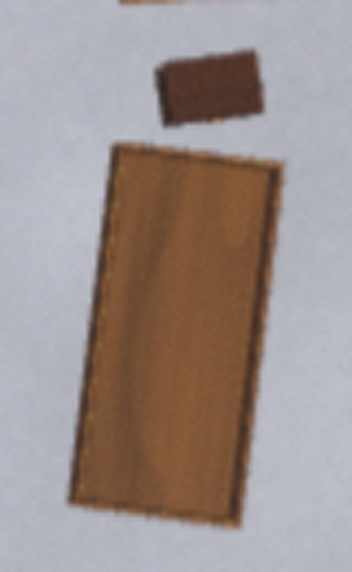

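Run:
```python
from h import *
T=eyes.get_calibration('top');S=eyes.get_calibration('side')
for n,a,b in [('postl',(287.3,174.1),(295.5,204.8)),('postr',(373.4,190.9),(318.8,153.3)),('bolt',(330,183.4),(307.3,204.3)),('head',(230.5,191.8),(306,301.5)),('butt',(238.6,243),(368.8,297.9))]:
    print(n,tri([T,S],[a,b]))
print(plane(T,[(287.3,174.1),(373.4,190.9)],.22),plane(T,[(330,183.4)],.088),plane(T,[(230.5,191.8),(238.6,243)],.024))
# tray corners outer top
c=np.array([(113,143),(285,162),(241,525),(70,505)])/4.4+[395,150]
w=plane(T,c,.032);print(w, w.mean(0)); print(w[0]-w[3],np.linalg.norm(w[0]-w[3]),np.linalg.norm(w[0]-w[1]))
tb=np.array([(158,68),(257,50),(265,115),(165,125)])/4.4+[395,150]
print(plane(T,tb,.043))
im=cv2.imread('pics/top0.png')[180:250,222:248]
g=im.max(2)<90
ys,xs=np.nonzero(g);P=np.c_[xs+222,ys+180];
k=P[P[:,1]>208];w=plane(T,k,.024);print(w.mean(0),np.degrees(np.arctan2(*np.linalg.svd(w[:,:2]-w[:,:2].mean(0))[2][0][::-1])), w.min(0),w.max(0))
```

```text
postl (array([0.62251334, 0.15909726, 0.2102119 ]), [np.float64(0.0002964633616658546), np.float64(0.00029646336166608533)])
postr (array([ 0.5661771 , -0.12782137,  0.20869983]), [np.float64(0.00018375084039689085), np.float64(0.00018375084039668794)])
bolt (array([0.60134222, 0.01526271, 0.07813946]), [np.float64(0.00046050043448258313), np.float64(0.0004605004344824845)])
head (array([0.5744632 , 0.39118962, 0.01322045]), [np.float64(0.00038571520109261285), np.float64(0.0003857152010924422)])
butt (array([0.37862549, 0.36035578, 0.00397933]), [np.float64(0.0027210608142302), np.float64(0.0027210608142301017)])
[[ 0.62122192  0.15822077  0.22      ]
 [ 0.56564134 -0.12661566  0.22      ]] [[0.60100968 0.015368   0.088     ]] [[0.57418826 0.38888175 0.024     ]
 [0.3824268  0.35629503 0.024     ]]
[[ 0.60900917 -0.32166931  0.032     ]
 [ 0.59299644 -0.46507954  0.032     ]
 [ 0.28946779 -0.42470865  0.032     ]
 [ 0.305152   -0.28318044  0.032     ]] [ 0.44915635 -0.37365949  0.032     ]
[ 0.30385717 -0.03848887  0.        ] 0.30628511806030323 0.14430142080674263
[[ 0.67120255 -0.35730316  0.043     ]
 [ 0.68624381 -0.43967159  0.043     ]
 [ 0.63159879 -0.44571345  0.043     ]
 [ 0.62322899 -0.36270798  0.043     ]]
[0.45197766 0.37047823 0.024     ] -170.44462954020582 [0.37869781 0.35496384 0.024     ] [0.50953043 0.3862731  0.024     ]
```

>>> jog_arm --linear '[[0, 0, 0], [0, 0, 0], [0, 0, 0], [0, 0, 0], [0, 0, 0]]' --turn '[[0, 0, 0.124], [0, 0, 0.124], [0, 0, 0.124], [0, 0, 0.124], [0, 0, 0.124]]' --gripper '[0.06, 0.06, 0.06, 0.06, 0.06]' --grip_force 80

```text
t: 0.57
tool_pos: [0.1746, 0.5476, 0.2499]
eef_rot: [[-0.594, 0.805, -0.0], [0.805, 0.594, -0.001], [-0.0, -0.001, -1.0]]
contact_force: [-0.9, 0.1, 0.6]
gripper_width: 0.06
```

>>> jog_arm --linear '[[0, 0, 0], [0, 0, 0], [0, 0, 0], [0, 0, 0], [0, 0, 0]]' --turn '[[0, 0, 0.124], [0, 0, 0.124], [0, 0, 0.124], [0, 0, 0.124], [0, 0, 0.124]]' --gripper '[0.06, 0.06, 0.06, 0.06, 0.06]'

```text
t: 0.98
tool_pos: [0.1746, 0.5476, 0.2499]
eef_rot: [[-0.016, 1.0, -0.0], [1.0, 0.016, -0.001], [-0.001, -0.0, -1.0]]
contact_force: [0.7, -0.4, 0.0]
gripper_width: 0.0599
```

>>> jog_arm --linear '[[0, 0, 0], [0, 0, 0], [0, 0, 0], [0, 0, 0], [0, 0, 0]]' --turn '[[0, 0, 0.124], [0, 0, 0.124], [0, 0, 0.124], [0, 0, 0.124], [0, 0, 0.124]]' --gripper '[0.06, 0.06, 0.06, 0.06, 0.06]'

```text
t: 1.4
tool_pos: [0.1746, 0.5476, 0.2499]
eef_rot: [[0.568, 0.823, -0.0], [0.823, -0.568, -0.001], [-0.001, 0.0, -1.0]]
contact_force: [0.1, 1.0, 0.8]
gripper_width: 0.0597
```

>>> jog_arm --linear '[[0, 0, 0], [0, 0, 0], [0, 0, 0], [0, 0, 0], [0, 0, 0]]' --turn '[[0, 0, 0.124], [0, 0, 0.124], [0, 0, 0.124], [0, 0, 0.124], [0, 0, 0.124]]' --gripper '[0.06, 0.06, 0.06, 0.06, 0.06]'

```text
t: 1.82
tool_pos: [0.1746, 0.5476, 0.2499]
eef_rot: [[0.941, 0.34, -0.0], [0.34, -0.941, -0.001], [-0.001, 0.001, -1.0]]
contact_force: [0.3, 0.1, -0.5]
gripper_width: 0.0602
```

>>> jog_arm --linear '[[0, 0, 0], [0, 0, 0], [0, 0, 0], [0, 0, 0], [0, 0, 0]]' --turn '[[0, 0, 0.124], [0, 0, 0.062], [0, 0, 0], [0, 0, 0], [0, 0, 0]]' --gripper '[0.06, 0.06, 0.06, 0.06, 0.06]'

```text
t: 2.23
tool_pos: [0.1747, 0.5477, 0.2501]
eef_rot: [[0.986, 0.168, -0.0], [0.168, -0.986, -0.0], [-0.0, 0.0, -1.0]]
contact_force: [-0.8, -0.2, -0.0]
gripper_width: 0.0602
```

>>> jog_arm --linear '[[0.029, 0.022, 0.006], [0.029, 0.022, 0.006], [0.029, 0.022, 0.006], [0.029, 0.022, 0.006], [0.029, 0.022, 0.006]]' --turn '[[0, 0, 0], [0, 0, 0], [0, 0, 0], [0, 0, 0], [0, 0, 0]]' --gripper '[0.06, 0.06, 0.06, 0.06, 0.06]'

```text
t: 2.65
tool_pos: [0.3372, 0.4625, 0.2201]
eef_rot: [[0.986, 0.168, 0.0], [0.168, -0.986, 0.0], [0.0, -0.0, -1.0]]
contact_force: [0.7, 0.6, 1.0]
gripper_width: 0.0598
```

>>> jog_arm --linear '[[0.029, 0.022, 0.006], [0.029, 0.022, 0.006], [0.029, 0.022, 0.006], [0.029, 0.022, 0.006], [0.026, 0.024, 0.006]]' --turn '[[0, 0, 0], [0, 0, 0], [0, 0, 0], [0, 0, 0], [0, 0, 0]]' --gripper '[0.06, 0.06, 0.06, 0.06, 0.06]'

```text
t: 3.07
tool_pos: [0.4964, 0.3756, 0.19]
eef_rot: [[0.986, 0.168, 0.0], [0.168, -0.986, 0.0], [0.0, -0.0, -1.0]]
contact_force: [-0.9, 0.4, 0.5]
gripper_width: 0.0599
```

Run:
```python
from h import *
s=sensors.read_state(); print(s['t'],s['tool_pos'],s['eef_rot'],s['joints'])
c=eyes.get_calibration('wrist');im=eyes.read_camera('wrist');cv2.imwrite('pics/w1.png',im[:,:,::-1]);import pickle;pickle.dump((c,s),open('w1.pkl','wb'))
```

```text
3.0667 [0.49637151 0.37561345 0.19001833] [[ 9.85856658e-01  1.67590270e-01  3.88366632e-04]
 [ 1.67590160e-01 -9.85856708e-01  3.00180675e-04]
 [ 4.33181210e-04 -2.30848691e-04 -9.99999880e-01]] [2.62039409e+01 1.94964509e+01 8.80405628e+01 5.87998164e-03
 7.24354269e+01 1.06554429e+02]
```

View pics/w1.png

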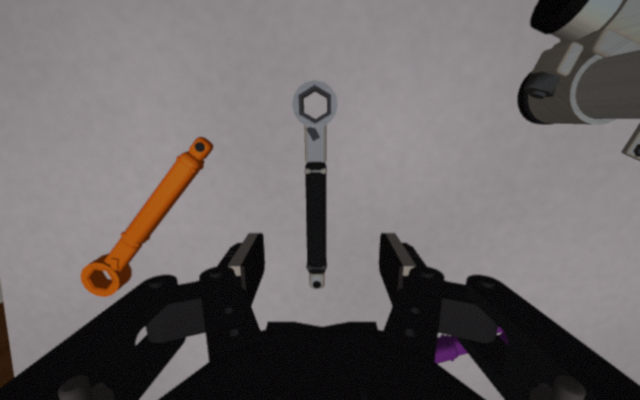

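Run:
```python
from h import *
import pickle;c,s=pickle.load(open('w1.pkl','rb'))
im=cv2.imread('pics/w1.png')
cv2.imwrite('pics/w1c.png',cv2.resize(im[70:300,270:360],None,fx=2.6,fy=2.6,interpolation=cv2.INTER_CUBIC))
cv2.imwrite('pics/w1h.png',cv2.resize(im[75:150,285:345],None,fx=8,fy=8,interpolation=cv2.INTER_CUBIC))
T=s['tool_pos'];R=s['eef_rot']
g=im.max(2)
def rows(a,b):
    o=[]
    for v in range(a,b,5):
        x=np.nonzero(g[v,290:345]<70)[0]+290
        if len(x): o.append((v,x.min(),x.max()))
    return o
rr=rows(170,270);print(rr)
p=plane(c,[((a+b)/2,v) for v,a,b in rr],.024)
print(np.round((p-T)@R,4))
q=plane(c,[(314.5,104),(316.5,286)],.024);print(q,(q-T)@R)
```

```text
[(170, np.int64(311), np.int64(312)), (175, np.int64(306), np.int64(325)), (180, np.int64(306), np.int64(325)), (185, np.int64(306), np.int64(325)), (190, np.int64(306), np.int64(325)), (195, np.int64(306), np.int64(325)), (200, np.int64(306), np.int64(325)), (205, np.int64(306), np.int64(325)), (210, np.int64(307), np.int64(325)), (215, np.int64(307), np.int64(325)), (220, np.int64(307), np.int64(325)), (225, np.int64(307), np.int64(325)), (230, np.int64(307), np.int64(325)), (235, np.int64(307), np.int64(325)), (240, np.int64(307), np.int64(325)), (245, np.int64(307), np.int64(325)), (250, np.int64(307), np.int64(325)), (255, np.int64(307), np.int64(325)), (260, np.int64(307), np.int64(325)), (265, np.int64(307), np.int64(325))]
[[ 0.014  -0.0095  0.166 ]
 [ 0.0088 -0.0055  0.166 ]
 [ 0.0036 -0.0055  0.166 ]
 [-0.0017 -0.0055  0.166 ]
 [-0.007  -0.0055  0.166 ]
 [-0.0124 -0.0056  0.166 ]
 [-0.0178 -0.0056  0.166 ]
 [-0.0233 -0.0056  0.166 ]
 [-0.0288 -0.0051  0.166 ]
 [-0.0344 -0.0052  0.166 ]
 [-0.04   -0.0052  0.166 ]
 [-0.0457 -0.0052  0.166 ]
 [-0.0515 -0.0052  0.166 ]
 [-0.0573 -0.0053  0.166 ]
 [-0.0632 -0.0053  0.166 ]
 [-0.0691 -0.0053  0.166 ]
 [-0.0751 -0.0054  0.166 ]
 [-0.0811 -0.0054  0.166 ]
 [-0.0872 -0.0054  0.166 ]
 [-0.0934 -0.0054  0.166 ]]
[[0.57256832 0.3947581  0.024     ]
 [0.37732753 0.36048925 0.024     ]] [[ 0.07825567 -0.00606572  0.16605365]
 [-0.11996688 -0.005002    0.16596754]]
```

View pics/w1h.png

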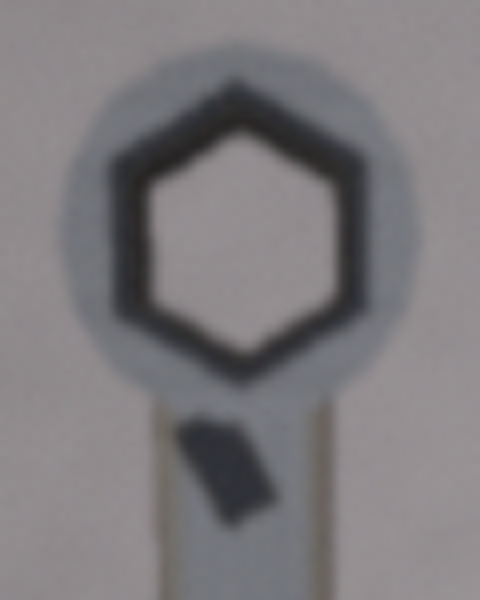

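>>> jog_arm --linear '[[-0.002, -0.0055, 0.026], [0, 0, 0.026], [0, 0, 0.026], [0, 0, 0.026], [0, 0, 0.026]]' --turn '[[0, 0, 0], [0, 0, 0], [0, 0, 0], [0, 0, 0], [0, 0, 0]]' --gripper '[0.06, 0.06, 0.06, 0.06, 0.06]'

```text
t: 3.53
tool_pos: [0.4915, 0.3817, 0.0591]
eef_rot: [[0.986, 0.167, 0.0], [0.167, -0.986, 0.0], [0.0, -0.0, -1.0]]
contact_force: [-0.1, -0.1, 0.1]
gripper_width: 0.0599
```

Run:
```python
from h import *
s=sensors.read_state(); print(s['t'],s['tool_pos'])
c=eyes.get_calibration('wrist');im=eyes.read_camera('wrist');cv2.imwrite('pics/w2.png',im[:,:,::-1]);import pickle;pickle.dump((c,s),open('w2.pkl','wb'))
```

```text
3.5333 [0.49153906 0.38167404 0.05913869]
```

View pics/w2.png

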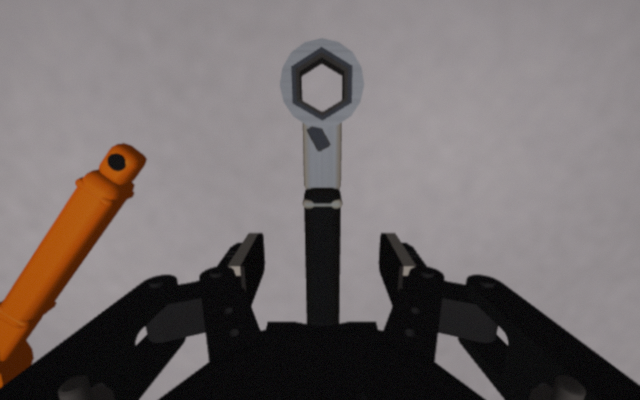

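Run:
```python
from h import *
import pickle
c1,s1=pickle.load(open('w1.pkl','rb'));c2,s2=pickle.load(open('w2.pkl','rb'))
for a,b in [((314.6,104),(322,82)),((316,166),(322,200))]: print(tri([c1,c2],[a,b]))
for z in (.024,): print((plane(c2,[(322,82),(322.5,200)],z)-s2['tool_pos'])@s2['eef_rot'])
```

```text
(array([0.57206029, 0.39450016, 0.03748468]), [np.float64(0.00022539096958025932), np.float64(0.0002253909695802816)])
(array([0.51598932, 0.38441497, 0.04106243]), [np.float64(0.0007524389334952943), np.float64(0.0007524389334953834)])
[[0.0831457  0.00067497 0.03514598]
 [0.01955203 0.00100631 0.03514035]]
```

>>> jog_arm --linear '[[0, 0, 0.012], [0, 0, 0.012], [0, 0, 0.012], [0, 0, 0.001], [0, 0, 0]]' --turn '[[0, 0, 0], [0, 0, 0], [0, 0, 0], [0, 0, 0], [0, 0, 0]]' --gripper '[0.06, 0.06, 0.06, 0.06, 0.01]'

```text
t: 4.0
tool_pos: [0.4915, 0.3816, 0.023]
eef_rot: [[0.986, 0.166, -0.001], [0.166, -0.986, -0.0], [-0.001, 0.0, -1.0]]
contact_force: [-0.2, -0.4, 0.0]
gripper_width: 0.0492
```

>>> jog_arm --linear '[[0, 0, 0], [0, 0, 0], [0, 0, 0], [0, 0, 0], [0, 0, 0]]' --turn '[[0, 0, 0], [0, 0, 0], [0, 0, 0], [0, 0, 0], [0, 0, 0]]' --gripper '[0.01, 0.01, 0.01, 0.01, 0.01]'

```text
t: 4.42
tool_pos: [0.4926, 0.3821, 0.0248]
eef_rot: [[0.986, 0.166, 0.002], [0.166, -0.986, 0.001], [0.002, -0.001, -1.0]]
contact_force: [-2.2, -0.5, 7.1]
gripper_width: 0.0202
```

>>> jog_arm --linear '[[0, 0, -0.002], [0, 0, -0.005], [0, 0, -0.01], [0, 0, -0.01], [0, 0, -0.01]]' --turn '[[0, 0, 0], [0, 0, 0], [0, 0, 0], [0, 0, 0], [0, 0, 0]]' --gripper '[0.01, 0.01, 0.01, 0.01, 0.01]'

```text
t: 4.83
tool_pos: [0.4917, 0.3816, 0.0612]
eef_rot: [[0.986, 0.166, -0.0], [0.166, -0.986, -0.0], [-0.0, 0.0, -1.0]]
contact_force: [0.6, 0.9, -4.5]
gripper_width: 0.0201
```

Run:
```python
from h import *
s=sensors.read_state(); print(s['t'],s['tool_pos'],s['contact_force'],s['ft_torque'],s['gripper_width'])
for n in ['wrist','side']:
    im=eyes.read_camera(n);cv2.imwrite(f'pics/{n}3.png',im[:,:,::-1])
im=im[:,:,::-1];cv2.imwrite('pics/side3c.png',cv2.resize(im[230:330,260:420],None,fx=5,fy=5,interpolation=cv2.INTER_CUBIC))
```

```text
4.8333 [0.49167245 0.38163622 0.06124472] [ 0.58667754  0.94589193 -4.51689775] [-0.04742583  0.01861158 -0.03445358] 0.02012920806646286
```

View pics/wrist3.png

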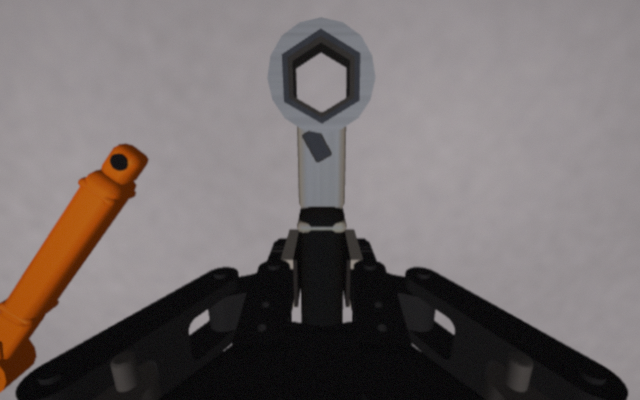

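View pics/side3c.png

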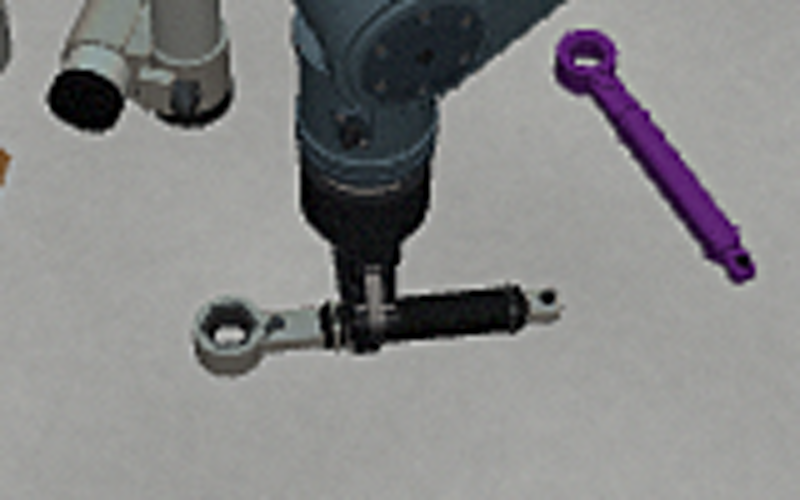

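>>> jog_arm --linear '[[0, 0, -0.02], [0, 0, -0.022], [0, 0, -0.022], [0, 0, -0.022], [0, 0, -0.022]]' --turn '[[0, 0, 0.09], [0, 0, 0.09], [0, 0, 0.09], [0, 0, 0.09], [0, 0, 0]]' --gripper '[0.01, 0.01, 0.01, 0.01, 0.01]'

```text
t: 5.35
tool_pos: [0.4915, 0.3815, 0.1692]
eef_rot: [[0.98, -0.197, -0.0], [-0.197, -0.98, -0.0], [-0.0, 0.0, -1.0]]
contact_force: [0.9, 0.4, -4.6]
gripper_width: 0.0202
```

>>> jog_arm --linear '[[-0.006, 0.03, 0], [-0.006, 0.035, 0], [-0.006, 0.035, 0], [-0.006, 0.035, 0], [-0.006, 0.035, 0]]' --turn '[[0, 0, 0], [0, 0, 0], [0, 0, 0], [0, 0, 0], [0, 0, 0]]' --gripper '[0.01, 0.01, 0.01, 0.01, 0.01]'

```text
t: 5.77
tool_pos: [0.4286, 0.2193, 0.1682]
eef_rot: [[0.982, -0.191, 0.0], [-0.191, -0.982, -0.0], [0.0, 0.0, -1.0]]
contact_force: [0.6, -1.0, -3.8]
gripper_width: 0.0202
```

>>> jog_arm --linear '[[0.01, 0.035, 0], [0.016, 0.035, 0], [0.018, 0.035, 0], [0.018, 0.035, 0], [0.018, 0.029, 0]]' --turn '[[0, 0, 0], [0, 0, 0], [0, 0, 0], [0, 0, 0], [0, 0, 0]]' --gripper '[0.01, 0.01, 0.01, 0.01, 0.01]'

```text
t: 6.18
tool_pos: [0.4757, 0.037, 0.1687]
eef_rot: [[0.981, -0.192, 0.001], [-0.192, -0.981, -0.001], [0.001, 0.0, -1.0]]
contact_force: [0.6, 0.2, -3.9]
gripper_width: 0.0199
```

>>> jog_arm --linear '[[0, 0, 0], [0, 0, 0], [0, 0, 0], [0, 0, 0], [0, 0, 0]]' --turn '[[0, 0, 0], [0, 0, 0], [0, 0, 0], [0, 0, 0], [0, 0, 0]]' --gripper '[0.01, 0.01, 0.01, 0.01, 0.01]'

```text
t: 6.6
tool_pos: [0.4752, 0.0405, 0.1682]
eef_rot: [[0.982, -0.19, -0.0], [-0.19, -0.982, 0.0], [-0.0, -0.0, -1.0]]
contact_force: [0.2, -0.0, -4.4]
gripper_width: 0.0202
```

```bash
cat > snap.py <<'E'
import sys
from h import *
import pickle
k=sys.argv[1]
s=sensors.read_state(); print(s['t'],s['tool_pos'],'yaw',np.degrees(np.arctan2(s['eef_rot'][1,0],s['eef_rot'][0,0])),s['contact_force'],s['ft_torque'],s['gripper_width'],s['joints'].round(1))
c=eyes.get_calibration('wrist');im=eyes.read_camera('wrist');cv2.imwrite(f'pics/w{k}.png',im[:,:,::-1]);pickle.dump((c,s),open(f'w{k}.pkl','wb'))
E
python3 snap.py 4
```

```text
6.6 [0.47518537 0.04053117 0.16815491] yaw -10.963795419063903 [ 0.23894205 -0.04862466 -4.39483136] [0.02676221 0.05783163 0.03277278] 0.020235073412141126 [ -9.4   3.2 110.3   0.   66.6  91.5]
```

View pics/w4.png

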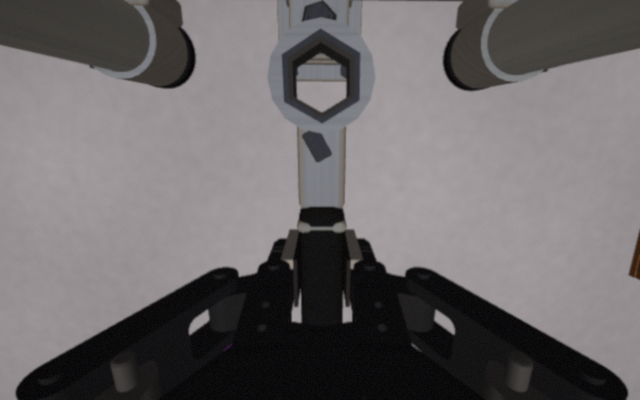

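>>> jog_arm --linear '[[0.012, -0.02, 0], [0.012, -0.02, 0], [0.012, -0.02, 0], [0, 0, 0], [0, 0, 0]]' --turn '[[0, 0, 0], [0, 0, 0], [0, 0, 0], [0, 0, 0], [0, 0, 0]]' --gripper '[0.01, 0.01, 0.01, 0.01, 0.01]'

```text
t: 7.07
tool_pos: [0.5226, 0.0928, 0.1681]
eef_rot: [[0.982, -0.189, -0.0], [-0.189, -0.982, -0.0], [-0.0, 0.0, -1.0]]
contact_force: [-0.9, 0.1, -4.9]
gripper_width: 0.02
```

```bash
python3 snap.py 5
```

```text
7.0667 [0.52256575 0.09284961 0.16810279] yaw -10.885853436775493 [-0.87106863  0.12535982 -4.88661583] [-0.0741076   0.08307998  0.01335197] 0.020000951908072193 [ -2.7   9.9 102.7  -0.   67.4  98.1]
```

View pics/w5.png

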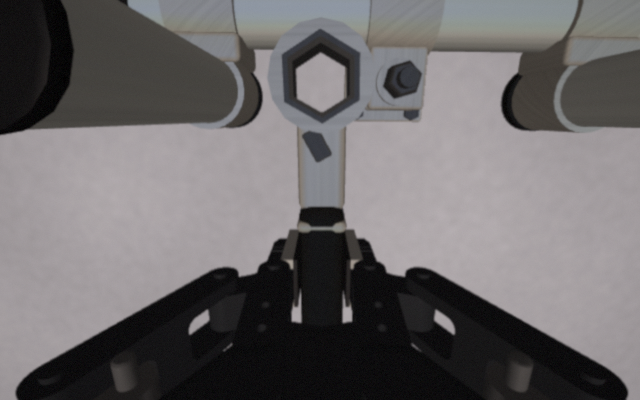

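Nut clearly visible at about (402,79), head at (322,75). Zoom in.

Run:
```python
import cv2
im=cv2.imread('pics/w5.png')
cv2.imwrite('pics/w5c.png',cv2.resize(im[45:125,355:455],None,fx=7,fy=7,interpolation=cv2.INTER_CUBIC))
cv2.imwrite('pics/w5h.png',cv2.resize(im[10:140,260:385],None,fx=5,fy=4.5,interpolation=cv2.INTER_CUBIC))
```

```text
(no output)
```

View pics/w5c.png

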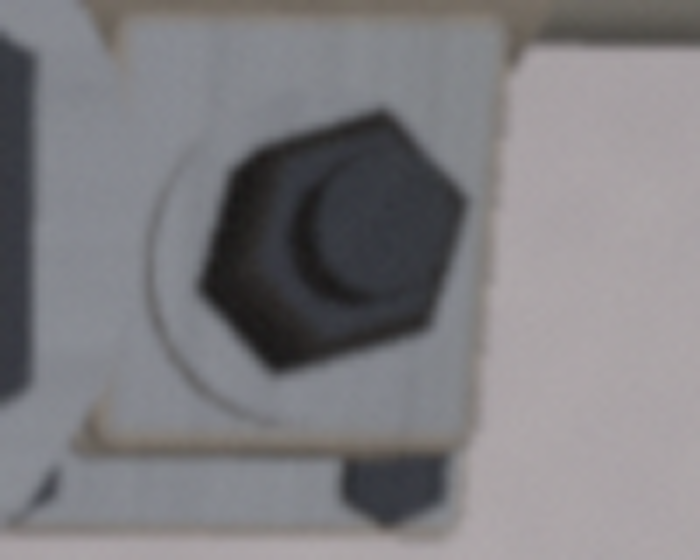

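View pics/w5h.png

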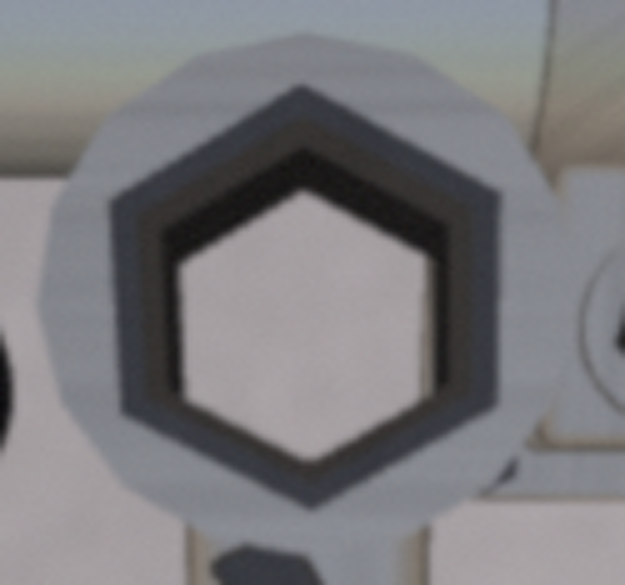

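Run:
```python
from h import *
import pickle
c,s=pickle.load(open('w5.pkl','rb'));T=s['tool_pos'];R=s['eef_rot']
tool=lambda P:(P-T)@R
f=lambda p:np.array(p,float)/7+[355,45]
tp=tool(plane(c,f([(382,108),(467,205),(430,325)]),.0745))
bp=tool(plane(c,f([(278,372),(203,290),(243,160)]),.060))
bt=tool(plane(c,f([(372,225)]),.088))
print('bolt',bt)
from scipy.optimize import least_squares
def res(q):
    x,y,a=q;P=np.r_[tp,bp][:,:2]
    k=a+np.arange(6)*np.pi/3
    M=np.c_[x+.0127*np.cos(k),y+.0127*np.sin(k)]
    return np.array([P[i]-M[np.argmin(np.linalg.norm(M-P[i],axis=1))] for i in range(6)]).ravel()
for a in (.2,.5,-.2):
    r=least_squares(res,[*bt[0,:2],a]);print(r.x,np.degrees(r.x[2]),np.sqrt((r.fun**2).mean()))
print(tp,bp)
g=lambda p:np.array(p,float)/[5,4.5]+[260,10]
zt=T[2]-.0008
m=tool(plane(c,g([(303,87),(497,195),(495,405),(312,508),(123,410),(112,203)]),zt));print(m,m.mean(0))
hd=tool(plane(c,g([(40,300),(573,300),(305,35)]),zt));print(hd)
lo=tool(plane(c,g([(305,188),(428,258),(420,405),(310,462),(185,405),(180,262)]),T[2]-.0248));print(lo,lo.mean(0))
```

```text
bolt [[0.09153691 0.05824071 0.08007884]]
[0.09223531 0.05994878 0.24942754] 14.29114558591824 0.0005501525698497285
[0.09223531 0.05994878 0.24943122] 14.291355926535255 0.000550152569275065
[0.09223531 0.05994878 0.24942988] 14.291279339376423 0.000550152569264503
[[0.10416491 0.06222234 0.09357507]
 [0.09518728 0.07150276 0.09357915]
 [0.08376271 0.06873781 0.09358266]] [[0.08011749 0.05702536 0.10808253]
 [0.0885551  0.04832896 0.1080787 ]
 [0.1016244  0.05187542 0.10807473]]
[[ 0.09860229  0.00032567  0.000767  ]
 [ 0.09005366  0.01572242  0.00077164]
 [ 0.07242235  0.0161556   0.0007776 ]
 [ 0.06325455  0.00106309  0.00077893]
 [ 0.07197888 -0.0145516   0.0007742 ]
 [ 0.08939299 -0.01485878  0.00076833]] [0.08095079 0.00064273 0.00077295]
[[ 0.08139937 -0.02095878  0.00077031]
 [ 0.08141394  0.02216927  0.00077528]
 [ 0.1026116   0.00048219  0.00076567]]
[[ 0.0955159   0.00048667  0.02476805]
 [ 0.08871173  0.01226139  0.02477169]
 [ 0.07382903  0.01179693  0.02477663]
 [ 0.06783293  0.0009782   0.02477739]
 [ 0.07382419 -0.01132156  0.02477396]
 [ 0.08830848 -0.01148811  0.02476909]] [0.08133704 0.00045225 0.0247728 ]
```

>>> jog_arm --linear '[[0, 0, 0], [0, 0, 0], [0.0114, 0.0172, 0], [0.0114, 0.0172, 0], [0, 0, 0]]' --turn '[[0, 0, 0.125], [0, 0, 0.125], [0, 0, 0], [0, 0, 0], [0, 0, 0]]' --gripper '[0.01, 0.01, 0.01, 0.01, 0.01]'

```text
t: 7.53
tool_pos: [0.5283, 0.0475, 0.1683]
eef_rot: [[0.903, -0.43, 0.0], [-0.43, -0.903, -0.002], [0.001, 0.002, -1.0]]
contact_force: [0.6, -0.1, -3.3]
gripper_width: 0.0199
```

>>> jog_arm --linear '[[0, 0, 0.01], [0, 0, 0.01], [0, 0, 0.006], [0, 0, 0], [0, 0, 0]]' --turn '[[0, 0, 0], [0, 0, 0], [0, 0, 0], [0, 0, 0], [0, 0, 0]]' --gripper '[0.01, 0.01, 0.01, 0.01, 0.01]'

```text
t: 7.95
tool_pos: [0.5275, 0.0511, 0.1412]
eef_rot: [[0.904, -0.428, -0.002], [-0.428, -0.904, 0.0], [-0.002, 0.001, -1.0]]
contact_force: [-0.6, 0.1, -3.5]
gripper_width: 0.02
```

```bash
python3 snap.py 6; python3 -c "
import cv2
im=cv2.imread('pics/w6.png')
cv2.imwrite('pics/w6c.png',cv2.resize(im[5:145,250:395],None,fx=5,fy=4.2,interpolation=cv2.INTER_CUBIC))"
```

```text
7.95 [0.52747244 0.05107088 0.14116545] yaw -25.35154739786646 [-0.57781097  0.11238089 -3.47993824] [ 0.0398384   0.03823685 -0.0153062 ] 0.019967837848912675 [ -7.3  12.  103.8   0.   64.3 108. ]
```

View pics/w6c.png

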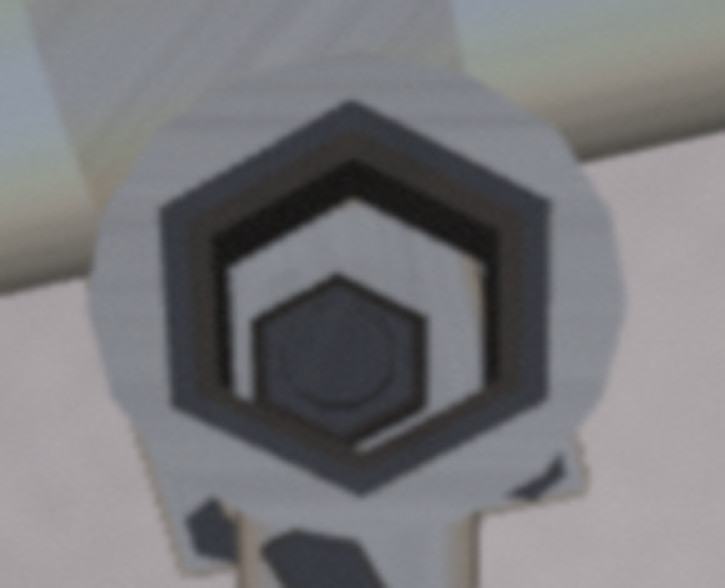

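Run:
```python
from h import *
import pickle
c,s=pickle.load(open('w6.pkl','rb'));T=s['tool_pos'];R=s['eef_rot']
tool=lambda P:(P-T)@R
g=lambda p:np.array(p,float)/[5,4.2]+[250,5]
print('bolt',tool(plane(c,g([(335,352)]),.088)))
n=tool(plane(c,g([(338,273),(427,317),(424,405),(348,447),(260,397),(252,325)]),.0745));print('nut',n.mean(0),n)
m=tool(plane(c,g([(350,100),(550,203),(547,400),(363,495),(173,403),(162,210)]),T[2]-.0008));print(m.mean(0))
m=tool(plane(c,g([(352,198),(485,263),(487,390),(360,450),(232,390),(230,262)]),T[2]-.0248));print(m.mean(0))
```

```text
bolt [[ 0.0818788  -0.00161709  0.0529771 ]]
nut [ 0.08183289 -0.00098001  0.06647764] [[ 0.0940387  -0.00138302  0.06644944]
 [ 0.08802001  0.00962672  0.0664702 ]
 [ 0.07565159  0.00940539  0.06649838]
 [ 0.06959008 -0.00019036  0.06650618]
 [ 0.07678987 -0.0112602   0.06648267]
 [ 0.0869071  -0.01207856  0.06645899]]
[0.08116772 0.00090625 0.00061472]
[0.08192286 0.00096373 0.0246131 ]
```

>>> jog_arm --linear '[[0, -0.002, 0.01], [0, 0, 0.012], [0, 0, 0.01], [0, 0, 0], [0, 0, 0]]' --turn '[[0, 0, 0], [0, 0, 0], [0, 0, 0], [0, 0, 0], [0, 0, 0]]' --gripper '[0.01, 0.01, 0.01, 0.01, 0.01]'

```text
t: 8.42
tool_pos: [0.5282, 0.0524, 0.1089]
eef_rot: [[0.903, -0.429, -0.003], [-0.429, -0.903, 0.0], [-0.003, 0.001, -1.0]]
contact_force: [-0.6, 0.9, -4.6]
gripper_width: 0.0204
```

```bash
python3 snap.py 7; python3 -c "
import cv2
im=cv2.imread('pics/w7.png')
cv2.imwrite('pics/w7c.png',cv2.resize(im[5:145,250:395],None,fx=5,fy=4.2,interpolation=cv2.INTER_CUBIC))"
```

```text
8.4167 [0.52820137 0.05242363 0.10886258] yaw -25.390030620785886 [-0.59792118  0.90721502 -4.56605609] [0.04511748 0.02417518 0.02553505] 0.020384454626885824 [ -7.2  14.9 104.6  -0.   60.6 108.2]
```

View pics/w7c.png

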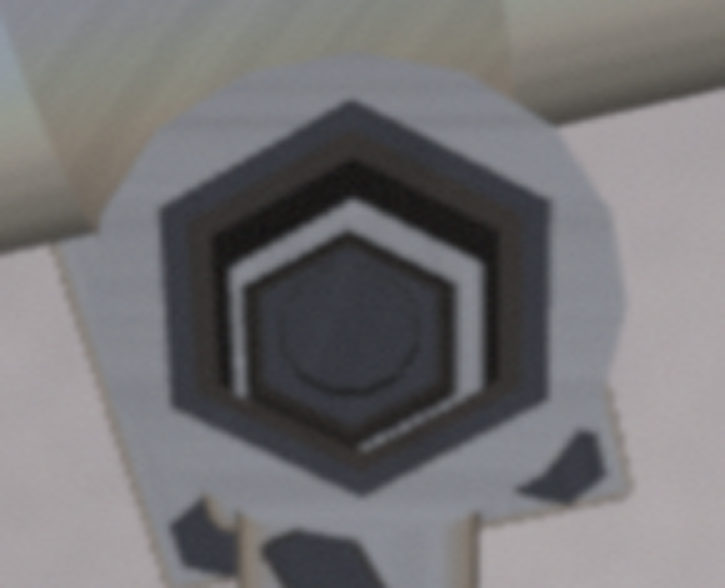

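Run:
```python
from h import *
import pickle
c,s=pickle.load(open('w7.pkl','rb'));T=s['tool_pos'];R=s['eef_rot']
tool=lambda P:(P-T)@R
g=lambda p:np.array(p,float)/[5,4.2]+[250,5]
print('bolt',tool(plane(c,g([(350,327)]),.088)))
n=tool(plane(c,g([(350,232),(456,290),(456,390),(352,444),(247,385),(247,288)]),.0745));print('nut',n.mean(0),n)
m=tool(plane(c,g([(352,198),(485,263),(487,390),(360,450),(232,390),(230,262)]),T[2]-.0248));print(m.mean(0))
```

```text
bolt [[0.08149428 0.00021497 0.02063394]]
nut [0.08160056 0.00031224 0.03413379] [[ 0.09374214  0.00018382  0.03409956]
 [ 0.08724399  0.01102403  0.03412804]
 [ 0.07567263  0.01123113  0.03416074]
 [ 0.06922521  0.00036723  0.03416861]
 [ 0.07625702 -0.01057625  0.03413854]
 [ 0.08746236 -0.01035653  0.03410727]]
[0.08192948 0.00095084 0.02457085]
```

Nearly centred (0.3–0.6 mm). Descend.

>>> jog_arm --linear '[[0, -0.0006, 0.005], [0, 0, 0.004], [0, 0, 0.003], [0, 0, 0.003], [0, 0, 0]]' --turn '[[0, 0, 0], [0, 0, 0], [0, 0, 0], [0, 0, 0], [0, 0, 0]]' --gripper '[0.01, 0.01, 0.01, 0.01, 0.01]'

```text
t: 8.88
tool_pos: [0.529, 0.0528, 0.0946]
eef_rot: [[0.903, -0.429, -0.001], [-0.429, -0.903, 0.0], [-0.001, 0.0, -1.0]]
contact_force: [0.4, 0.5, -4.8]
gripper_width: 0.02
```

>>> jog_arm --linear '[[0, 0, 0.004], [0, 0, 0.003], [0, 0, 0.002], [0, 0, 0.001], [0, 0, 0]]' --turn '[[0, 0, 0], [0, 0, 0], [0, 0, 0], [0, 0, 0], [0, 0, 0]]' --gripper '[0.01, 0.01, 0.01, 0.01, 0.01]'

```text
t: 9.3
tool_pos: [0.5293, 0.0529, 0.085]
eef_rot: [[0.903, -0.429, -0.001], [-0.429, -0.903, 0.0], [-0.001, 0.0, -1.0]]
contact_force: [-1.7, 0.0, -2.4]
gripper_width: 0.0201
```

```bash
python3 snap.py 8; python3 -c "
import cv2
im=cv2.imread('pics/w8.png')
cv2.imwrite('pics/w8c.png',cv2.resize(im[5:145,250:395],None,fx=5,fy=4.2,interpolation=cv2.INTER_CUBIC))"
```

```text
9.3 [0.52927951 0.05288213 0.08501798] yaw -25.389898954243243 [-1.65544495  0.00912517 -2.38794639] [0.06951819 0.37790642 0.01132828] 0.020129843145640695 [ -7.1  17.2 105.1   0.   57.8 108.3]
```

View pics/w8c.png

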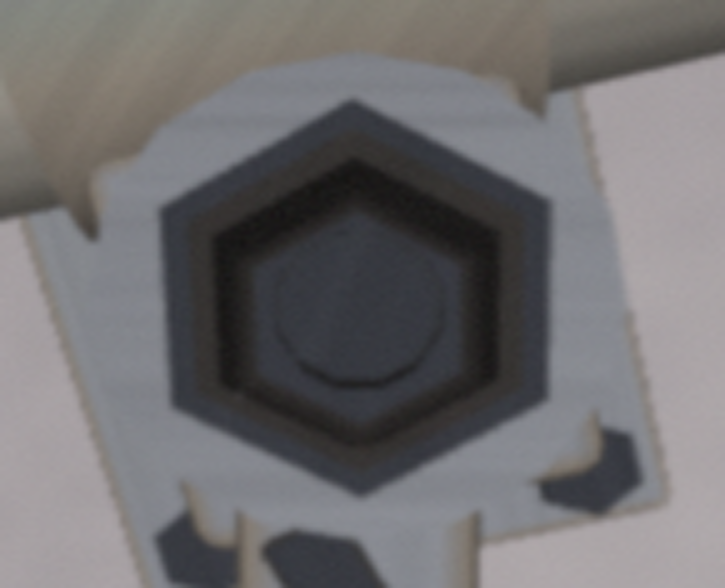

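>>> jog_arm --linear '[[0, 0, 0.001], [0, 0, 0], [0, 0, 0], [0, 0, 0], [0, 0, 0]]' --turn '[[0, 0, 0], [0, 0, 0], [0, 0, 0], [0, 0, 0], [0, 0, 0]]' --gripper '[0.01, 0.01, 0.01, 0.01, 0.01]'

```text
t: 9.77
tool_pos: [0.5293, 0.0529, 0.0845]
eef_rot: [[0.903, -0.429, -0.0], [-0.429, -0.903, 0.0], [-0.0, 0.0, -1.0]]
contact_force: [-5.3, 1.6, 1.4]
gripper_width: 0.0203
```

Run:
```python
from h import *
s=sensors.read_state();print(s['tool_pos'],s['contact_force'],s['ft_torque'])
```

```text
[0.52932585 0.05290537 0.08446085] [-5.32284075  1.59300607  1.3881617 ] [ 0.14615377  0.66247389 -0.08751889]
```

>>> jog_arm --linear '[[0, 0.00814, 0], [0.0004, 0.00814, 0], [0.0004, 0.00814, 0], [0.0004, 0.00814, 0], [0.0004, 0.00814, 0]]' --turn '[[0, 0, -0.1], [0, 0, -0.1], [0, 0, -0.1], [0, 0, -0.1], [0, 0, -0.1]]' --gripper '[0.01, 0.01, 0.01, 0.01, 0.01]'

```text
t: 10.18
tool_pos: [0.5211, 0.0129, 0.0845]
eef_rot: [[0.998, 0.062, -0.0], [0.062, -0.998, -0.0], [-0.0, 0.0, -1.0]]
contact_force: [-4.4, 0.5, 0.3]
gripper_width: 0.0199
```

```bash
cat > st.py <<'E'
from h import *
s=sensors.read_state();R=s['eef_rot']
print(s['t'],'yaw',np.degrees(np.arctan2(R[1,0],R[0,0])),'tiltF',R[2],s['tool_pos'],'head',s['tool_pos']+R@[.0815,0,.0248],'F tool',R.T@s['contact_force'],'M tool',R.T@s['ft_torque'],s['gripper_width'])
E
python3 st.py
```

```text
10.1833 yaw 3.5337539145299672 tiltF [-2.56578682e-04  1.76436138e-04 -9.99999952e-01] [0.52109394 0.01294142 0.08446843] head [0.6024329  0.01796004 0.05964752] F tool [-4.39004569 -0.82101427 -0.33012457] M tool [ 0.11529863 -0.37788001  0.09231173] 0.019938345309727063
```

>>> jog_arm --linear '[[0.0004, 0.00814, 0], [0.0004, 0.00814, 0], [0.0004, 0.00814, 0], [0.0004, 0.00814, 0], [0.0004, 0.00814, 0]]' --turn '[[0, 0, -0.1], [0, 0, -0.1], [0, 0, -0.1], [0, 0, -0.1], [0, 0, -0.1]]' --gripper '[0.01, 0.01, 0.01, 0.01, 0.01]'

```text
t: 10.6
tool_pos: [0.5336, -0.0258, 0.0845]
eef_rot: [[0.846, 0.533, 0.0], [0.533, -0.846, -0.0], [-0.0, 0.0, -1.0]]
contact_force: [-2.8, 0.3, 0.0]
gripper_width: 0.02
```

```bash
python3 st.py
python3 - <<'E'
from h import *
for n in ['side','wrist']:
    im=eyes.read_camera(n)[:,:,::-1]
    if n=='side': im=cv2.resize(im[60:300,220:460],None,fx=2.5,fy=2.5)
    cv2.imwrite(f'pics/{n}9.png',im)
E
```

```text
10.6 yaw 32.17932836073325 tiltF [-2.16781945e-04  3.98149102e-04 -9.99999897e-01] [ 0.53356767 -0.02578863  0.0844913 ] head [0.60254878 0.01760468 0.05967363] F tool [-2.22206003 -1.75156168 -0.02979327] M tool [ 0.39032653 -0.1939891  -0.00612263] 0.02004453470792323
```

View pics/side9.png

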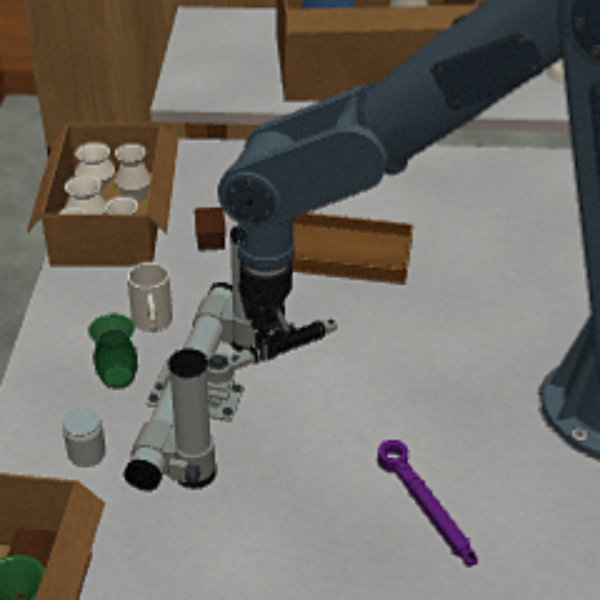

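View pics/wrist9.png

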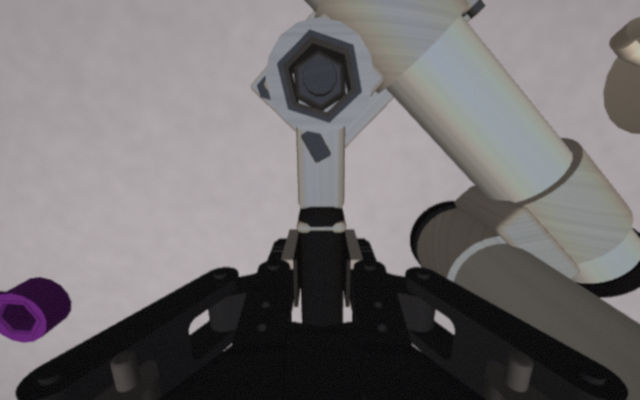

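>>> jog_arm --linear '[[0.0004, -0.00814, 0], [0.0004, -0.00814, 0], [0.0004, -0.00814, 0], [0.0004, -0.00814, 0], [0.0004, -0.00814, 0]]' --turn '[[0, 0, 0.1], [0, 0, 0.1], [0, 0, 0.1], [0, 0, 0.1], [0, 0, 0.1]]' --gripper '[0.01, 0.01, 0.01, 0.01, 0.01]'

```text
t: 11.12
tool_pos: [0.521, 0.0135, 0.0845]
eef_rot: [[0.999, 0.049, 0.0], [0.049, -0.999, -0.001], [0.0, 0.001, -1.0]]
contact_force: [-3.4, -2.4, 0.2]
gripper_width: 0.0203
```

```bash
python3 st.py
```

```text
11.1167 yaw 2.7815121976146653 tiltF [ 1.70729663e-04  1.09423782e-03 -9.99999387e-01] [0.52103656 0.01353249 0.08448666] head [0.60244609 0.01746058 0.05970059] F tool [-3.51739042  2.23583578 -0.19503516] M tool [-0.44667429 -0.27677347 -0.2221677 ] 0.02031279678055114
```

>>> jog_arm --linear '[[0.0004, -0.00814, 0], [0.0004, -0.00814, 0], [0.0004, -0.00814, 0], [0.0004, -0.00814, 0], [0.0004, -0.00814, 0]]' --turn '[[0, 0, 0.1], [0, 0, 0.1], [0, 0, 0.1], [0, 0, 0.1], [0, 0, 0.1]]' --gripper '[0.01, 0.01, 0.01, 0.01, 0.01]'

```text
t: 11.53
tool_pos: [0.5288, 0.0532, 0.0845]
eef_rot: [[0.9, -0.436, 0.0], [-0.436, -0.9, -0.001], [0.001, 0.001, -1.0]]
contact_force: [-4.4, -1.9, 0.3]
gripper_width: 0.0202
```

```bash
python3 st.py
```

```text
11.5333 yaw -25.831162038624647 tiltF [ 5.55475417e-04  1.06568012e-03 -9.99999278e-01] [0.52880206 0.05322843 0.0844583 ] head [0.60215961 0.01768741 0.05970359] F tool [-3.11893276  3.60362812 -0.31055326] M tool [-0.58399288 -0.13770019 -0.2567349 ] 0.020246202657103012
```

>>> jog_arm --linear '[[0.0004, -0.00814, 0], [0.0004, -0.00814, 0], [0.0004, -0.00814, 0], [0.0004, -0.00814, 0], [0.0004, -0.00814, 0]]' --turn '[[0, 0, 0.1], [0, 0, 0.1], [0, 0, 0.1], [0, 0, 0.1], [0, 0, 0.1]]' --gripper '[0.01, 0.01, 0.01, 0.01, 0.01]'

```text
t: 11.95
tool_pos: [0.5547, 0.0845, 0.0844]
eef_rot: [[0.581, -0.814, 0.0], [-0.814, -0.581, -0.001], [0.001, 0.0, -1.0]]
contact_force: [-3.3, -2.2, 0.8]
gripper_width: 0.0201
```

```bash
python3 st.py; python3 snap.py 10
```

```text
11.95 yaw -54.473890854195304 tiltF [ 6.98486928e-04  4.64308158e-04 -9.99999648e-01] [0.55473286 0.08449823 0.08442123] head [0.60209106 0.01814861 0.05967816] F tool [-0.13963353  3.96777007 -0.82319085] M tool [-0.5994581   0.16788244 -0.25127872] 0.02006529023644758
11.95 [0.55473286 0.08449823 0.08442123] yaw -54.473890854195304 [-3.31033372 -2.19123537  0.82493529] [-0.48496767  0.39052793  0.25093787] 0.02006529023644758 [-3.400e+00  2.040e+01  1.008e+02 -1.000e-01  5.880e+01  1.411e+02]
```

View pics/w10.png

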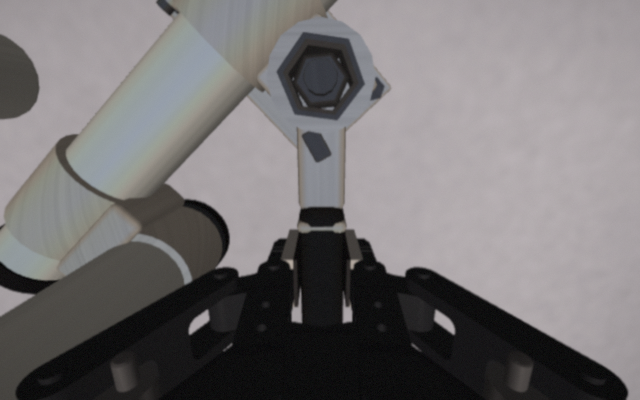

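>>> jog_arm --linear '[[0.0004, 0.00814, 0], [0.0004, 0.00814, 0], [0.0004, 0.00814, 0], [0.0004, 0.00814, 0], [0.0004, 0.00814, 0]]' --turn '[[0, 0, -0.1], [0, 0, -0.1], [0, 0, -0.1], [0, 0, -0.1], [0, 0, -0.1]]' --gripper '[0.01, 0.01, 0.01, 0.01, 0.01]'

```text
t: 12.42
tool_pos: [0.5286, 0.0531, 0.0844]
eef_rot: [[0.905, -0.425, 0.001], [-0.425, -0.905, 0.0], [0.001, -0.0, -1.0]]
contact_force: [-2.1, -0.8, -0.4]
gripper_width: 0.0204
```

>>> jog_arm --linear '[[0.0004, 0.00814, 0], [0.0004, 0.00814, 0], [0.0004, 0.00814, 0], [0.0004, 0.00814, 0], [0.0004, 0.00814, 0]]' --turn '[[0, 0, -0.1], [0, 0, -0.1], [0, 0, -0.1], [0, 0, -0.1], [0, 0, -0.1]]' --gripper '[0.01, 0.01, 0.01, 0.01, 0.01]'

```text
t: 12.83
tool_pos: [0.521, 0.0131, 0.0845]
eef_rot: [[0.998, 0.061, 0.001], [0.061, -0.998, -0.0], [0.001, 0.0, -1.0]]
contact_force: [-1.8, 0.7, -0.9]
gripper_width: 0.02
```

>>> jog_arm --linear '[[0.0004, 0.00814, 0], [0.0004, 0.00814, 0], [0.0004, 0.00814, 0], [0.0004, 0.00814, 0], [0.0004, 0.00814, 0]]' --turn '[[0, 0, -0.1], [0, 0, -0.1], [0, 0, -0.1], [0, 0, -0.1], [0, 0, -0.1]]' --gripper '[0.01, 0.01, 0.01, 0.01, 0.01]'

```text
t: 13.25
tool_pos: [0.5335, -0.0256, 0.0845]
eef_rot: [[0.847, 0.532, 0.001], [0.532, -0.847, -0.001], [0.001, 0.001, -1.0]]
contact_force: [-1.7, -0.2, -1.2]
gripper_width: 0.0204
```

```bash
python3 st.py; python3 snap.py 11
```

```text
13.25 yaw 32.127557123879356 tiltF [ 5.44858089e-04  1.02335721e-03 -9.99999328e-01] [ 0.53348198 -0.02563749  0.08452804] head [0.60252651 0.01769039 0.05977246] F tool [-1.55555037 -0.72396644  1.17381541] M tool [ 0.14348556 -0.09684852  0.06744916] 0.020353777905197504
13.25 [ 0.53348198 -0.02563749  0.08452804] yaw 32.127557123879356 [-1.70117157 -0.21482535 -1.17540305] [ 0.07007634  0.15828528 -0.06747005] 0.020353777905197504 [-15.5  17.4 104.8  -0.   57.7  42.4]
```

View pics/w11.png

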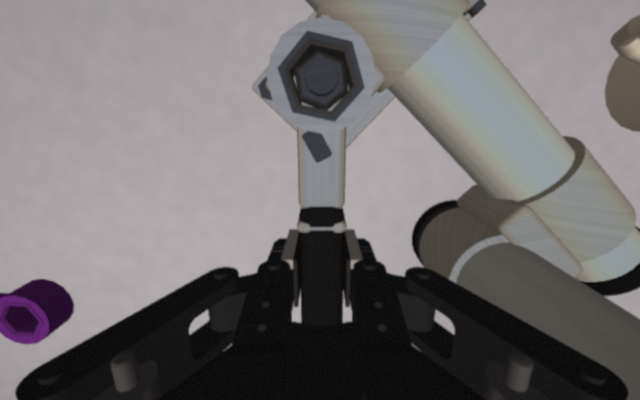

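>>> jog_arm --linear '[[0.0004, -0.00814, 0.0003], [0.0004, -0.00814, 0], [0.0004, -0.00814, 0], [0.0004, -0.00814, 0], [0.0004, -0.00814, 0]]' --turn '[[0, 0, 0.1], [0, 0, 0.1], [0, 0, 0.1], [0, 0, 0.1], [0, 0, 0.1]]' --gripper '[0.01, 0.01, 0.01, 0.01, 0.01]'

```text
t: 13.72
tool_pos: [0.521, 0.0133, 0.0844]
eef_rot: [[0.999, 0.05, 0.001], [0.05, -0.999, -0.002], [0.001, 0.002, -1.0]]
contact_force: [-3.8, -3.0, 1.8]
gripper_width: 0.0205
```

>>> jog_arm --linear '[[0.0004, -0.00814, 0], [0.0004, -0.00814, 0], [0.0004, -0.00814, 0], [0.0004, -0.00814, 0], [0.0004, -0.00814, 0]]' --turn '[[0, 0, 0.1], [0, 0, 0.1], [0, 0, 0.1], [0, 0, 0.1], [0, 0, 0.1]]' --gripper '[0.01, 0.01, 0.01, 0.01, 0.01]'

```text
t: 14.13
tool_pos: [0.5287, 0.0532, 0.0843]
eef_rot: [[0.9, -0.435, 0.001], [-0.435, -0.9, -0.001], [0.001, 0.001, -1.0]]
contact_force: [-3.8, -2.5, 1.2]
gripper_width: 0.0201
```

```bash
python3 st.py
```

```text
14.1333 yaw -25.79265701389098 tiltF [ 1.07746270e-03  8.27352258e-04 -9.99999077e-01] [0.52871649 0.05318571 0.08431192] head [0.6021121  0.0176937  0.05959975] F tool [-2.35518676  3.88082985 -1.174047  ] M tool [-0.55265156  0.02361396 -0.29139251] 0.020103041225767653
```

>>> jog_arm --linear '[[0.0004, -0.00814, 0], [0.0004, -0.00814, 0], [0.0004, -0.00814, 0], [0.0004, -0.00814, 0], [0.0004, -0.00814, 0]]' --turn '[[0, 0, 0.1], [0, 0, 0.1], [0, 0, 0.1], [0, 0, 0.1], [0, 0, 0.1]]' --gripper '[0.01, 0.01, 0.01, 0.01, 0.01]'

```text
t: 14.55
tool_pos: [0.5546, 0.0845, 0.0843]
eef_rot: [[0.582, -0.813, 0.001], [-0.813, -0.582, -0.001], [0.001, 0.0, -1.0]]
contact_force: [-3.1, -1.7, 1.4]
gripper_width: 0.02
```

```bash
python3 st.py; python3 snap.py 12
```

```text
14.55 yaw -54.425569440700386 tiltF [ 1.06954023e-03  1.73260412e-05 -9.99999428e-01] [0.55463885 0.08447204 0.08431922] head [0.60206735 0.01816137 0.0596064 ] F tool [-0.40420234  3.53827712 -1.39721708] M tool [-0.56714354  0.34829468 -0.28662686] 0.019998057094518
14.55 [0.55463885 0.08447204 0.08431922] yaw -54.425569440700386 [-3.11389308 -1.72843665  1.39684528] [-0.6134047   0.25892017  0.28602615] 0.019998057094518 [-3.400e+00  2.040e+01  1.008e+02 -1.000e-01  5.870e+01  1.410e+02]
```

View pics/w12.png

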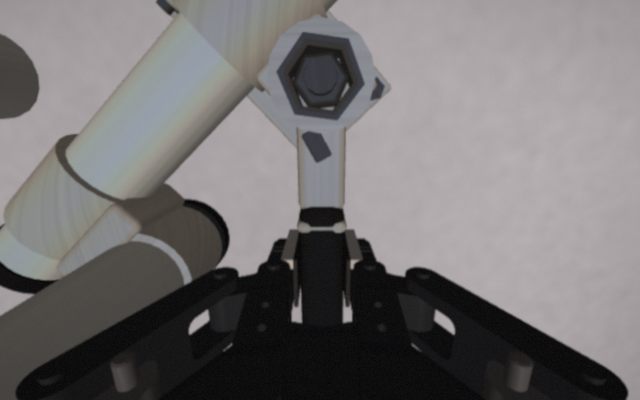

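>>> jog_arm --linear '[[0.0004, 0.00814, 0], [0.0004, 0.00814, 0], [0.0004, 0.00814, 0], [0.0004, 0.00814, 0], [0.0004, 0.00814, 0]]' --turn '[[0, 0, -0.1], [0, 0, -0.1], [0, 0, -0.1], [0, 0, -0.1], [0, 0, -0.1]]' --gripper '[0.01, 0.01, 0.01, 0.01, 0.01]'

```text
t: 15.02
tool_pos: [0.5286, 0.0531, 0.0844]
eef_rot: [[0.906, -0.424, 0.001], [-0.424, -0.906, 0.0], [0.001, -0.001, -1.0]]
contact_force: [-0.1, -0.5, 0.2]
gripper_width: 0.0202
```

>>> jog_arm --linear '[[0.0004, 0.00814, 0], [0.0004, 0.00814, 0], [0.0004, 0.00814, 0], [0.0004, 0.00814, 0], [0.0004, 0.00814, 0]]' --turn '[[0, 0, -0.1], [0, 0, -0.1], [0, 0, -0.1], [0, 0, -0.1], [0, 0, -0.1]]' --gripper '[0.01, 0.01, 0.01, 0.01, 0.01]'

```text
t: 15.43
tool_pos: [0.521, 0.0131, 0.0844]
eef_rot: [[0.998, 0.061, 0.001], [0.061, -0.998, -0.0], [0.001, 0.0, -1.0]]
contact_force: [-1.6, -1.5, 0.1]
gripper_width: 0.0207
```

>>> jog_arm --linear '[[0.0004, 0.00814, 0], [0.0004, 0.00814, 0], [0.0004, 0.00814, 0], [0.0004, 0.00814, 0], [0.0004, 0.00814, 0]]' --turn '[[0, 0, -0.1], [0, 0, -0.1], [0, 0, -0.1], [0, 0, -0.1], [0, 0, -0.1]]' --gripper '[0.01, 0.01, 0.01, 0.01, 0.01]'

```text
t: 15.85
tool_pos: [0.5335, -0.0256, 0.0844]
eef_rot: [[0.847, 0.532, 0.002], [0.532, -0.847, -0.001], [0.001, 0.001, -1.0]]
contact_force: [-1.2, -0.5, -0.3]
gripper_width: 0.0201
```

```bash
python3 st.py
```

```text
15.85 yaw 32.147592305266265 tiltF [ 0.00115801  0.00135616 -0.99999841] [ 0.53345021 -0.02562381  0.08442512] head [0.60249682 0.01772928 0.05971954] F tool [-1.29001983 -0.25305116  0.30899301] M tool [0.01132885 0.00755705 0.08451458] 0.020094647447466082
```

>>> jog_arm --linear '[[0.0002, -0.0057, 0], [0.0002, -0.0057, 0], [0.0002, -0.0057, 0], [0.0002, -0.0057, 0], [0.0002, -0.0057, 0]]' --turn '[[0, 0, 0.07], [0, 0, 0.07], [0, 0, 0.07], [0, 0, 0.07], [0, 0, 0.07]]' --gripper '[0.01, 0.01, 0.01, 0.01, 0.01]'

```text
t: 16.27
tool_pos: [0.5226, 0.0012, 0.0843]
eef_rot: [[0.979, 0.202, 0.001], [0.202, -0.979, -0.001], [0.001, 0.001, -1.0]]
contact_force: [-2.5, -2.6, -0.1]
gripper_width: 0.0204
```

```bash
python3 st.py
```

```text
16.2667 yaw 11.643268569662158 tiltF [ 1.12188169e-03  9.95320286e-04 -9.99998875e-01] [0.52257801 0.00123153 0.08433273] head [0.60243317 0.0176611  0.05962419] F tool [-2.99852489  2.02725688  0.14305794] M tool [-0.30735378 -0.25087435 -0.06929086] 0.020431250045970857
```

>>> jog_arm --linear '[[0.0001, -0.0041, 0], [0.0001, -0.0041, 0], [0.0001, -0.0041, 0], [0.0001, -0.0041, 0], [0.0001, -0.0041, 0]]' --turn '[[0, 0, 0.05], [0, 0, 0.05], [0, 0, 0.05], [0, 0, 0.05], [0, 0, 0.05]]' --gripper '[0.01, 0.01, 0.01, 0.01, 0.01]'

```text
t: 16.68
tool_pos: [0.5209, 0.0212, 0.0843]
eef_rot: [[0.999, -0.045, 0.001], [-0.045, -0.999, -0.002], [0.001, 0.002, -1.0]]
contact_force: [-4.0, -4.3, 0.8]
gripper_width: 0.0203
```

```bash
python3 st.py
```

```text
16.6833 yaw -2.5735644388316934 tiltF [ 0.00109472  0.00153692 -0.99999822] [0.5208692  0.02122818 0.08433844] head [0.60231236 0.01752937 0.05962771] F tool [-3.84620068  4.43959923 -0.7964213 ] M tool [-0.66725102 -0.21399301 -0.24473635] 0.020317247598860888
```

>>> jog_arm --linear '[[0.0001, -0.0041, 0], [0.0001, -0.0041, 0], [0.0001, -0.0041, 0], [0.0001, -0.0041, 0], [0.0001, -0.0041, 0]]' --turn '[[0, 0, 0.05], [0, 0, 0.05], [0, 0, 0.05], [0, 0, 0.05], [0, 0, 0.05]]' --gripper '[0.01, 0.01, 0.01, 0.01, 0.01]'

```text
t: 17.1
tool_pos: [0.5242, 0.0415, 0.0843]
eef_rot: [[0.957, -0.291, 0.001], [-0.291, -0.957, -0.001], [0.001, 0.001, -1.0]]
contact_force: [-3.3, -4.6, 1.2]
gripper_width: 0.02
```

```bash
python3 st.py
```

```text
17.1 yaw -16.89970336882649 tiltF [ 0.00117701  0.00118538 -0.9999986 ] [0.52422415 0.04146607 0.08432299] head [0.60222391 0.01773765 0.05961895] F tool [-1.86687018  5.36611824 -1.17616031] M tool [-0.74572055 -0.16463534 -0.12890085] 0.02001757816084895
```

>>> jog_arm --linear '[[0.0001, -0.0041, 0], [0.0001, -0.0041, 0], [0.0001, -0.0041, 0], [0.0001, -0.0041, 0], [0.0001, -0.0041, 0]]' --turn '[[0, 0, 0.05], [0, 0, 0.05], [0, 0, 0.05], [0, 0, 0.05], [0, 0, 0.05]]' --gripper '[0.01, 0.01, 0.01, 0.01, 0.01]'

```text
t: 17.52
tool_pos: [0.5324, 0.0603, 0.0843]
eef_rot: [[0.855, -0.518, 0.001], [-0.518, -0.855, -0.001], [0.001, 0.001, -1.0]]
contact_force: [-3.5, -3.5, 1.6]
gripper_width: 0.0204
```

```bash
python3 st.py
```

```text
17.5167 yaw -31.22324371084287 tiltF [ 1.15939255e-03  8.29499645e-04 -9.99998984e-01] [0.53244667 0.06025444 0.08429838] head [0.60215561 0.0179745  0.05959289] F tool [-1.15521081  4.83385794 -1.60977023] M tool [-0.84266295  0.0188322  -0.15551786] 0.0204414999208494
```

>>> jog_arm --linear '[[0.0001, -0.0041, 0], [0.0001, -0.0041, 0], [0.0001, -0.0041, 0], [0.0001, -0.0041, 0], [0.0001, -0.0041, 0]]' --turn '[[0, 0, 0.05], [0, 0, 0.05], [0, 0, 0.05], [0, 0, 0.05], [0, 0, 0.05]]' --gripper '[0.01, 0.01, 0.01, 0.01, 0.01]'

```text
t: 17.93
tool_pos: [0.5448, 0.0761, 0.0842]
eef_rot: [[0.701, -0.713, -0.0], [-0.713, -0.701, -0.002], [0.001, 0.001, -1.0]]
contact_force: [-6.0, -5.6, 3.0]
gripper_width: 0.0205
```

```bash
python3 st.py
```

```text
17.9333 yaw -45.51916557981808 tiltF [ 0.00106121  0.00145811 -0.99999837] [0.54483651 0.07610314 0.08421477] head [0.60193378 0.01791004 0.0595013 ] F tool [-0.22995517  8.17119615 -2.96465213] M tool [-1.25117516  0.31748505 -0.34927   ] 0.020516893460472283
```

>>> jog_arm --linear '[[0.0001, -0.0033, 0], [0.0001, -0.0033, 0], [0.0001, -0.0033, 0], [0.0001, -0.0033, 0], [0, 0, 0]]' --turn '[[0, 0, 0.04], [0, 0, 0.04], [0, 0, 0.04], [0, 0, 0.04], [0, 0, 0]]' --gripper '[0.01, 0.01, 0.01, 0.01, 0.01]'

```text
t: 18.35
tool_pos: [0.5557, 0.0852, 0.0843]
eef_rot: [[0.578, -0.816, 0.001], [-0.816, -0.578, -0.0], [0.001, -0.001, -1.0]]
contact_force: [-3.3, -1.9, 1.2]
gripper_width: 0.0203
```

```bash
python3 st.py; python3 snap.py 13;python3 -c "
import cv2
im=cv2.imread('pics/w13.png')
cv2.imwrite('pics/w13c.png',cv2.resize(im[5:145,250:395],None,fx=5,fy=4.2,interpolation=cv2.INTER_CUBIC))"
```

```text
18.35 yaw -54.708807474811984 tiltF [ 6.42953280e-04 -7.86421022e-04 -9.99999484e-01] [0.55569908 0.08518872 0.08427313] head [0.60280937 0.01866453 0.05952554] F tool [-0.36720912  3.83251776 -1.20314809] M tool [-0.38023532  0.19943387  0.33017176] 0.020265867200063417
18.35 [0.55569908 0.08518872 0.08427313] yaw -54.708807474811984 [-3.3415678  -1.91435918  1.19989739] [-0.38212263  0.19511537 -0.3305729 ] 0.020265867200063417 [ -3.4  20.5 100.7  -0.   58.7 141.3]
```

View pics/w13c.png

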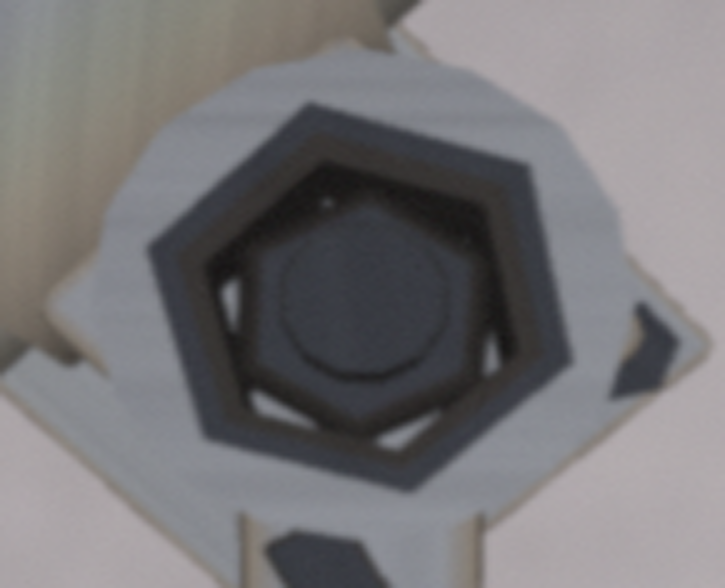

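```bash
python3 -c "
import cv2,numpy as np
o=[]
for k in (10,11,12,13):
    im=cv2.imread(f'pics/w{k}.png')
    o.append(cv2.resize(im[5:145,250:395],None,fx=2.75,fy=2.1*1.0,interpolation=cv2.INTER_CUBIC))
cv2.imwrite('pics/cmp.png',np.vstack([np.hstack(o[:2]),np.hstack(o[2:])]))"
```

```text
(no output)
```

View pics/cmp.png

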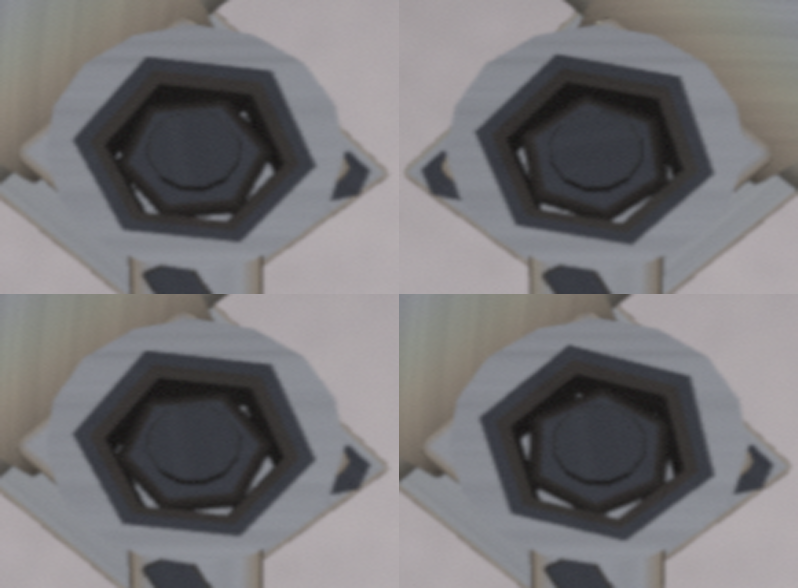

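Run:
```python
import cv2,numpy as np
for k in (12,13):
    im=cv2.imread(f'pics/w{k}.png')[30:125,270:375]
    g=cv2.convertScaleAbs(im,alpha=2.2,beta=-20)
    cv2.imwrite(f'pics/z{k}.png',cv2.resize(g,None,fx=6,fy=6,interpolation=cv2.INTER_CUBIC))
```

```text
(no output)
```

View pics/z12.png

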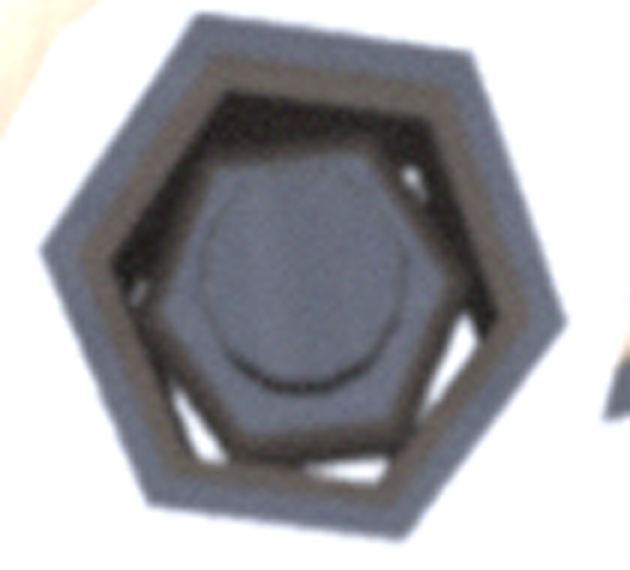

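View pics/z13.png

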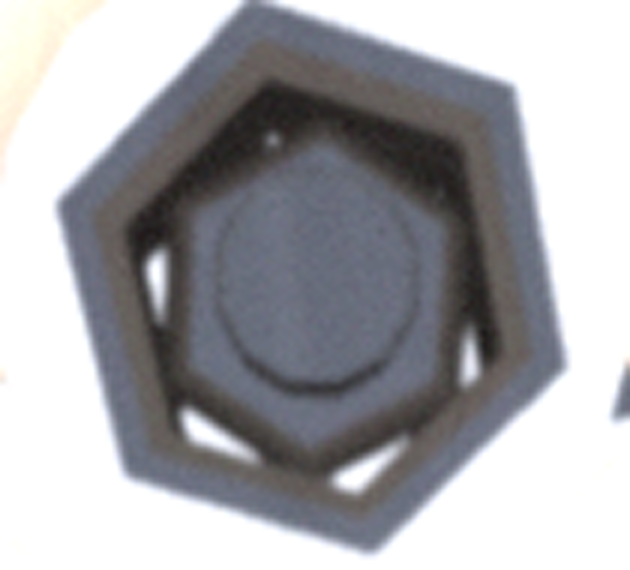

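>>> jog_arm --linear '[[0.0003, 0.0073, 0], [0.0003, 0.0073, 0], [0.0003, 0.0073, 0], [0.0003, 0.0073, 0], [0.0003, 0.0073, 0]]' --turn '[[0, 0, -0.09], [0, 0, -0.09], [0, 0, -0.09], [0, 0, -0.09], [0, 0, -0.09]]' --gripper '[0.01, 0.01, 0.01, 0.01, 0.01]'

```text
t: 18.82
tool_pos: [0.531, 0.0576, 0.0843]
eef_rot: [[0.879, -0.477, 0.001], [-0.477, -0.879, -0.0], [0.001, -0.0, -1.0]]
contact_force: [-2.3, -1.7, 0.6]
gripper_width: 0.0206
```

>>> jog_arm --linear '[[0.0003, 0.0073, 0], [0.0003, 0.0073, 0], [0.0003, 0.0073, 0], [0.0003, 0.0073, 0], [0.0003, 0.0073, 0]]' --turn '[[0, 0, -0.09], [0, 0, -0.09], [0, 0, -0.09], [0, 0, -0.09], [0, 0, -0.09]]' --gripper '[0.01, 0.01, 0.01, 0.01, 0.01]'

```text
t: 19.23
tool_pos: [0.521, 0.0224, 0.0843]
eef_rot: [[0.999, -0.048, 0.001], [-0.048, -0.999, -0.001], [0.001, 0.001, -1.0]]
contact_force: [-2.0, -3.6, 0.6]
gripper_width: 0.0196
```

```bash
python3 st.py; python3 snap.py 14;python3 - <<'E'
import cv2,numpy as np
for k in (14,):
    im=cv2.imread(f'pics/w{k}.png')[30:125,270:375]
    g=cv2.convertScaleAbs(im,alpha=2.2,beta=-20)
    cv2.imwrite(f'pics/z{k}.png',cv2.resize(g,None,fx=6,fy=6,interpolation=cv2.INTER_CUBIC))
E
```

```text
19.2333 yaw -2.742533448455691 tiltF [ 8.99752661e-04  7.99298233e-04 -9.99999276e-01] [0.52096815 0.02237639 0.08431173] head [0.6023961  0.01845591 0.05958508] F tool [-1.87517726  3.67973702 -0.63546764] M tool [-0.55529364 -0.07978754  0.39684654] 0.01957108453092355
19.2333 [0.52096815 0.02237639 0.08431173] yaw -2.742533448455691 [-2.04964604 -3.58526299  0.63672119] [-0.5504982   0.10593186 -0.39740965] 0.01957108453092355 [-10.6  16.1 106.7  -0.   57.2  82.2]
```

View pics/z14.png

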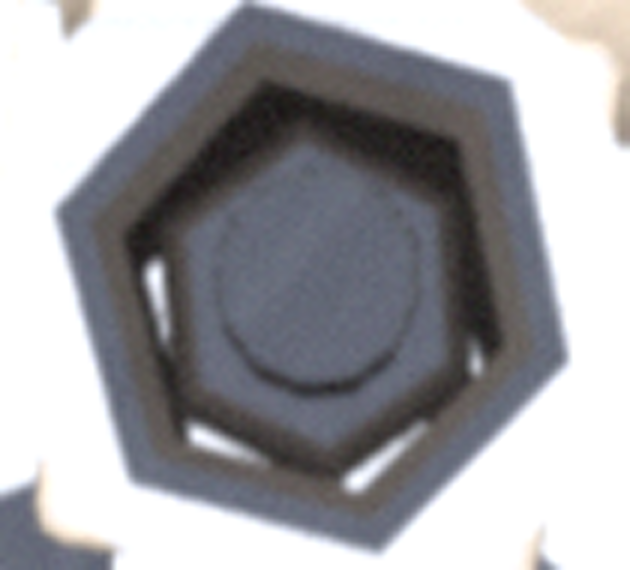

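>>> jog_arm --linear '[[0, 0.0005, 0], [0.0002, -0.0065, 0], [0.0003, -0.0065, 0], [0.0002, -0.0065, 0], [0.0003, -0.0065, 0]]' --turn '[[0, 0, 0], [0, 0, 0.08], [0, 0, 0.08], [0, 0, 0.08], [0, 0, 0.08]]' --gripper '[0.01, 0.01, 0.01, 0.01, 0.01]'

```text
t: 19.7
tool_pos: [0.5269, 0.0483, 0.0843]
eef_rot: [[0.929, -0.369, 0.001], [-0.369, -0.929, -0.0], [0.001, -0.0, -1.0]]
contact_force: [-3.4, -3.5, 0.4]
gripper_width: 0.0203
```

```bash
python3 st.py
```

```text
19.7 yaw -21.66426490686029 tiltF [ 1.28106244e-03 -2.37412840e-05 -9.99999179e-01] [0.52688172 0.04833633 0.08425979] head [0.60265449 0.01823804 0.05956422] F tool [-1.87225227  4.47076184 -0.3744463 ] M tool [-0.53553873  0.11364557  0.19349701] 0.020260532641779256
```

>>> jog_arm --linear '[[0.0001, -0.0024, 0], [0, -0.0024, 0], [0.0001, -0.0024, 0], [0, -0.0024, 0], [0, 0, 0]]' --turn '[[0, 0, 0.03], [0, 0, 0.03], [0, 0, 0.03], [0, 0, 0.03], [0, 0, 0]]' --gripper '[0.01, 0.01, 0.01, 0.01, 0.01]'

```text
t: 20.12
tool_pos: [0.5306, 0.057, 0.0842]
eef_rot: [[0.88, -0.474, 0.0], [-0.474, -0.88, -0.001], [0.0, 0.0, -1.0]]
contact_force: [-3.8, -3.9, 1.7]
gripper_width: 0.0202
```

```bash
python3 st.py
```

```text
20.1167 yaw -28.32502381625801 tiltF [ 4.86826627e-04  4.50840120e-04 -9.99999780e-01] [0.53062702 0.05696202 0.08418566] head [0.60237435 0.01827693 0.05942534] F tool [-1.52693288  5.24120763 -1.69235232] M tool [-0.81586261  0.00288747  0.10460012] 0.020161097022131185
```

>>> jog_arm --linear '[[0.0001, -0.0024, 0], [0, -0.0024, 0], [0.0001, -0.0024, 0], [0, 0, 0], [0, 0, 0]]' --turn '[[0, 0, 0.03], [0, 0, 0.03], [0, 0, 0.03], [0, 0, 0], [0, 0, 0]]' --gripper '[0.01, 0.01, 0.01, 0.01, 0.01]'

```text
t: 20.53
tool_pos: [0.5341, 0.0628, 0.0841]
eef_rot: [[0.835, -0.55, -0.0], [-0.55, -0.835, -0.001], [0.0, 0.001, -1.0]]
contact_force: [-4.2, -2.8, 3.1]
gripper_width: 0.0202
```

```bash
python3 st.py;  python3 snap.py 15;python3 - <<'E'
import cv2,numpy as np
for k in (15,):
    im=cv2.imread(f'pics/w{k}.png')[30:125,270:375]
    g=cv2.convertScaleAbs(im,alpha=2.2,beta=-20)
    cv2.imwrite(f'pics/z{k}.png',cv2.resize(g,None,fx=6,fy=6,interpolation=cv2.INTER_CUBIC))
E
```

```text
20.5333 yaw -33.33517559586679 tiltF [ 7.92289075e-05  8.28048057e-04 -9.99999654e-01] [0.53410448 0.06281793 0.08412215] head [0.60218565 0.01801252 0.05932862] F tool [-1.97899004  4.67764121 -3.12288267] M tool [-0.76959557 -0.01202673 -0.08298229] 0.020219275185649133
20.5333 [0.53410448 0.06281793 0.08412215] yaw -33.33517559586679 [-4.22270363 -2.8182057   3.1265981 ] [-0.63633273  0.43302934  0.08291133] 0.020219275185649133 [-5.900e+00  1.790e+01  1.042e+02 -1.000e-01  5.780e+01  1.174e+02]
```

View pics/z15.png

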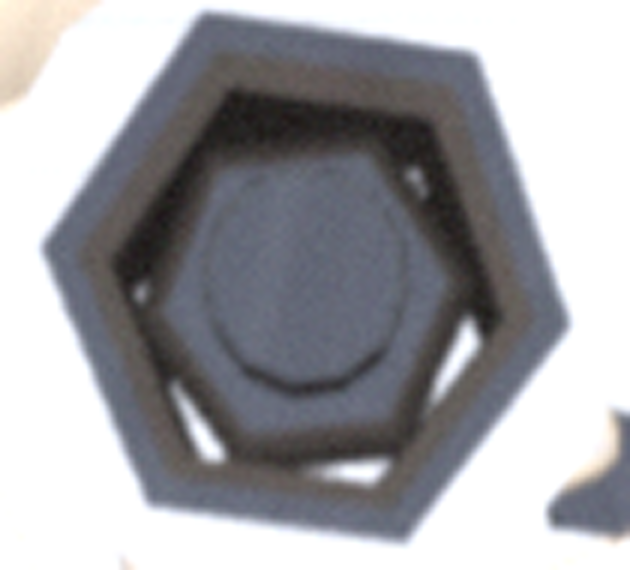

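>>> jog_arm --linear '[[0.0001, -0.0016, 0], [0, -0.0016, 0], [0, -0.0016, 0], [0, 0, 0], [0, 0, 0]]' --turn '[[0, 0, 0.02], [0, 0, 0.02], [0, 0, 0.02], [0, 0, 0], [0, 0, 0]]' --gripper '[0.01, 0.01, 0.01, 0.01, 0.01]'

```text
t: 21.0
tool_pos: [0.5368, 0.0667, 0.0841]
eef_rot: [[0.801, -0.598, -0.001], [-0.598, -0.801, -0.001], [-0.0, 0.001, -1.0]]
contact_force: [-5.7, -3.6, 3.2]
gripper_width: 0.0198
```

```bash
python3 st.py
```

```text
21.0 yaw -36.75732173507779 tiltF [-9.63139839e-05  1.01777705e-03 -9.99999477e-01] [0.5367584  0.06672349 0.08408455] head [0.60203734 0.0179329  0.05927671] F tool [-2.40914045  6.25016384 -3.15619549] M tool [-0.83711848  0.01686101 -0.21728859] 0.019823455266238542
```

>>> jog_arm --linear '[[0.0001, -0.0016, 0], [0, -0.0016, 0], [0, -0.0016, 0], [0, 0, 0], [0, 0, 0]]' --turn '[[0, 0, 0.02], [0, 0, 0.02], [0, 0, 0.02], [0, 0, 0], [0, 0, 0]]' --gripper '[0.01, 0.01, 0.01, 0.01, 0.01]'

```text
t: 21.42
tool_pos: [0.5396, 0.0704, 0.084]
eef_rot: [[0.764, -0.645, -0.001], [-0.645, -0.764, -0.001], [-0.0, 0.001, -1.0]]
contact_force: [-5.1, -2.7, 4.5]
gripper_width: 0.0204
```

```bash
python3 st.py;  python3 snap.py 16;python3 - <<'E'
import cv2,numpy as np
for k in (16,):
    im=cv2.imread(f'pics/w{k}.png')[30:125,270:375]
    g=cv2.convertScaleAbs(im,alpha=2.2,beta=-20)
    cv2.imwrite(f'pics/z{k}.png',cv2.resize(g,None,fx=6,fy=6,interpolation=cv2.INTER_CUBIC))
E
```

```text
21.4167 yaw -40.168958863112906 tiltF [-2.44738146e-04  1.45973849e-03 -9.99998905e-01] [0.53961147 0.07040176 0.08404767] head [0.60186135 0.01780694 0.05922776] F tool [-2.18909785  5.36169679 -4.48083064] M tool [-0.93473797  0.02950851 -0.38172753] 0.02035541402506679
21.4167 [0.53961147 0.07040176 0.08404767] yaw -40.168958863112906 [-5.12625641 -2.6807592   4.48918817] [-0.73287932  0.58076366  0.38199895] 0.02035541402506679 [-5.000e+00  1.870e+01  1.033e+02 -1.000e-01  5.810e+01  1.252e+02]
```

View pics/z16.png

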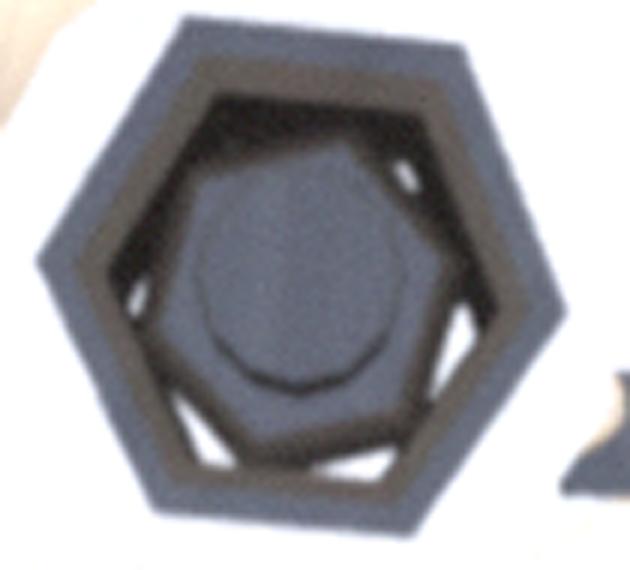

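>>> jog_arm --linear '[[0.0002, 0.0049, 0], [0.0002, 0.0049, 0], [0.0002, 0.0049, 0], [0, 0, 0], [0, 0, 0]]' --turn '[[0, 0, -0.06], [0, 0, -0.06], [0, 0, -0.06], [0, 0, 0], [0, 0, 0]]' --gripper '[0.01, 0.01, 0.01, 0.01, 0.01]'

```text
t: 21.88
tool_pos: [0.5318, 0.059, 0.0842]
eef_rot: [[0.865, -0.501, 0.0], [-0.501, -0.865, 0.001], [-0.0, -0.001, -1.0]]
contact_force: [-5.0, 1.7, 1.9]
gripper_width: 0.02
```

```bash
python3 st.py;  python3 snap.py 17;python3 - <<'E'
import cv2,numpy as np
for k in (17,):
    im=cv2.imread(f'pics/w{k}.png')[30:125,270:375]
    g=cv2.convertScaleAbs(im,alpha=2.2,beta=-20)
    cv2.imwrite(f'pics/z{k}.png',cv2.resize(g,None,fx=6,fy=6,interpolation=cv2.INTER_CUBIC))
E
```

```text
21.8833 yaw -30.066050162767166 tiltF [-3.23724754e-04 -7.11533423e-04 -9.99999694e-01] [0.53177252 0.05896069 0.08417884] head [0.60230846 0.01814864 0.05935247] F tool [-5.19969773  1.0564344  -1.9200892 ] M tool [-0.18383091 -0.33682335  0.03839248] 0.019974252540657416
21.8833 [0.53177252 0.05896069 0.08417884] yaw -30.066050162767166 [-5.02948815  1.68925517  1.9210202 ] [ 0.00965462  0.38363191 -0.03809329] 0.019974252540657416 [-6.400e+00  1.760e+01  1.047e+02  1.000e-01  5.770e+01  1.136e+02]
```

View pics/z17.png

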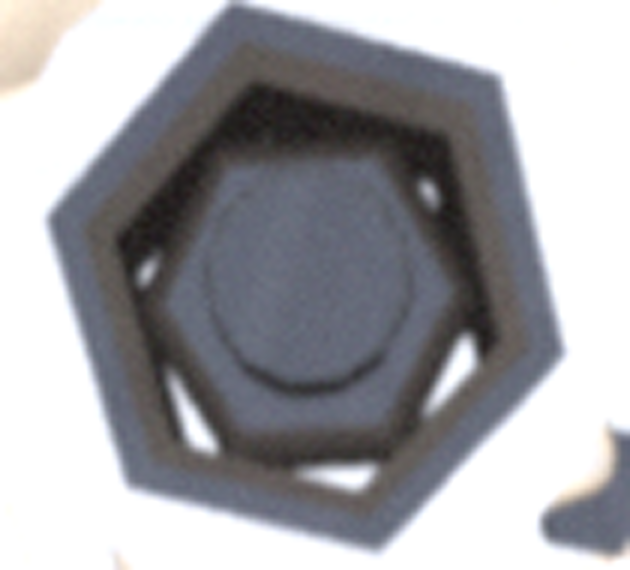

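>>> jog_arm --linear '[[-0.0004, 0, -0.003], [0, 0, -0.005], [0, 0, -0.008], [0, 0, -0.01], [0, 0, -0.01]]' --turn '[[0, 0, 0], [0, 0, 0], [0, 0, 0], [0, 0, 0], [0, 0, 0]]' --gripper '[0.01, 0.01, 0.01, 0.01, 0.01]'

```text
t: 22.35
tool_pos: [0.5363, 0.0558, 0.1198]
eef_rot: [[0.866, -0.501, 0.011], [-0.501, -0.866, -0.005], [0.012, -0.001, -1.0]]
contact_force: [18.8, -9.5, -17.5]
gripper_width: 0.0201
```

```bash
python3 st.py
```

```text
22.35 yaw -30.046245109357844 tiltF [ 0.01169501 -0.00131999 -0.99993074] [0.53632505 0.0558016  0.11976362] head [0.60713583 0.01488055 0.09591848] F tool [20.8481598  -1.18338757 17.71717496] M tool [ 0.22990629  2.36203506 -0.22334957] 0.02010935302343692
```

```bash
python3 snap.py 18
python3 - <<'E'
from h import *
im=eyes.read_camera('side')[:,:,::-1]
cv2.imwrite('pics/side18.png',cv2.resize(im[120:270,240:380],None,fx=4.2,fy=4,interpolation=cv2.INTER_CUBIC))
E
```

```text
22.35 [0.53632505 0.0558016  0.11976362] yaw -30.046245109357844 [ 18.82895599  -9.49706196 -17.47056646] [-0.98604606 -2.15869824  0.22290498] 0.02010935302343692 [ -6.6  14.5 103.6  -0.2  61.2 113.6]
```

View pics/w18.png

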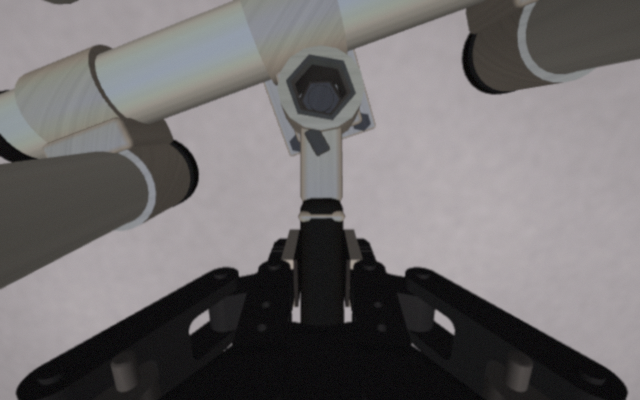

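View pics/side18.png

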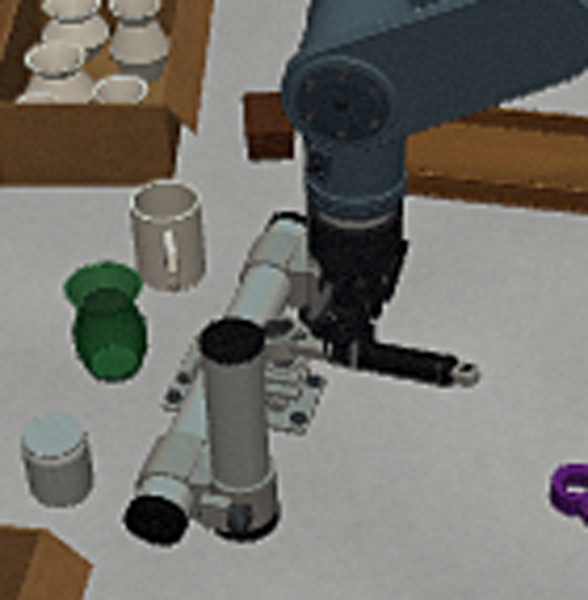

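>>> jog_arm --linear '[[0, 0, 0.009], [0, 0, 0.009], [0, 0, 0.008], [0, 0, 0.006], [0.0002, 0, 0.003]]' --turn '[[0, 0, 0], [0, 0, 0], [0, 0, 0], [0, 0, 0], [0, 0, 0]]' --gripper '[0.01, 0.01, 0.01, 0.01, 0.01]'

```text
t: 22.87
tool_pos: [0.529, 0.0605, 0.0841]
eef_rot: [[0.866, -0.5, -0.006], [-0.5, -0.866, 0.003], [-0.007, 0.001, -1.0]]
contact_force: [-13.1, 8.2, 8.3]
gripper_width: 0.02
```

```bash
python3 st.py;  python3 snap.py 19
```

```text
22.8667 yaw -29.983323213319593 tiltF [-6.62206141e-03  7.25218838e-04 -9.99977811e-01] [0.52902847 0.0604851  0.08405742] head [0.59946861 0.01982303 0.05871827] F tool [-15.46035103  -0.56595795  -8.16625074] M tool [ 5.88894596e-02 -1.70660984e+00  5.03945204e-04] 0.020024140060114937
22.8667 [0.52902847 0.0604851  0.08405742] yaw -29.983323213319593 [-13.05837867   8.19443102   8.26803849] [ 0.90387152  1.4487916  -0.00213157] 0.020024140060114937 [-6.300e+00  1.750e+01  1.048e+02  1.000e-01  5.800e+01  1.136e+02]
```

View pics/w19.png

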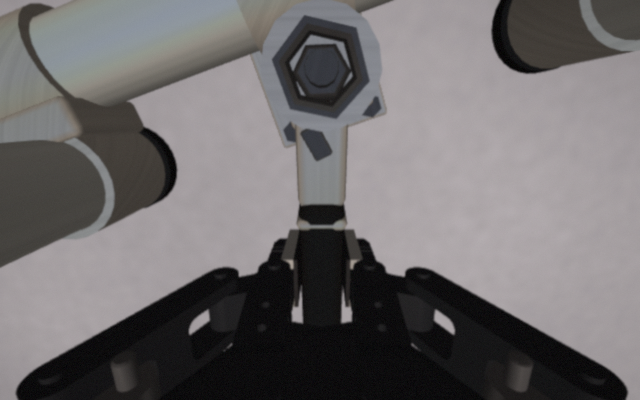

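>>> jog_arm --linear '[[-0.001, 0, -0.004], [-0.001, 0, -0.004], [0, 0, -0.004], [0, 0, -0.004], [0, 0, 0]]' --turn '[[0, -0.05, 0], [0, -0.05, 0], [0, -0.05, 0], [0, -0.05, 0], [0, 0, 0]]' --gripper '[0.01, 0.01, 0.01, 0.01, 0.01]' --grip_force 120

```text
t: 23.33
tool_pos: [0.5321, 0.0587, 0.1012]
eef_rot: [[0.848, -0.501, -0.173], [-0.491, -0.865, 0.101], [-0.2, -0.001, -0.98]]
contact_force: [-1.5, 2.2, -0.8]
gripper_width: 0.0188
```

```bash
python3 st.py;  python3 snap.py 20;  python3 - <<'E'
from h import *
im=eyes.read_camera('side')[:,:,::-1]
cv2.imwrite('pics/side20.png',cv2.resize(im[150:270,260:380],None,fx=5,fy=5,interpolation=cv2.INTER_CUBIC))
E
```

```text
23.3333 yaw -30.055924763449788 tiltF [-2.00329201e-01 -5.07629703e-04 -9.79728510e-01] [0.53205051 0.05868424 0.10116552] head [0.59686811 0.02119222 0.06054143] F tool [-2.21386296 -1.16953085  1.23579614] M tool [ 0.20246125 -0.11452579 -0.12882803] 0.018817756696870212
23.3333 [0.53205051 0.05868424 0.10116552] yaw -30.055924763449788 [-1.50543473  2.22308307 -0.76664962] [ 0.25135971 -0.01320942  0.08571573] 0.018817756696870212 [ -8.8  22.   97.    4.4  71.8 109.4]
```

View pics/w20.png

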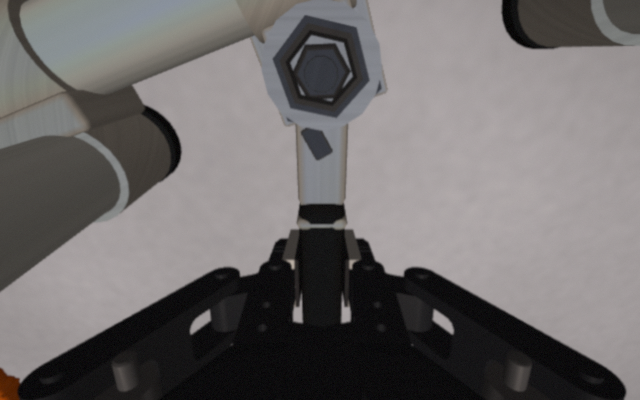

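View pics/side20.png

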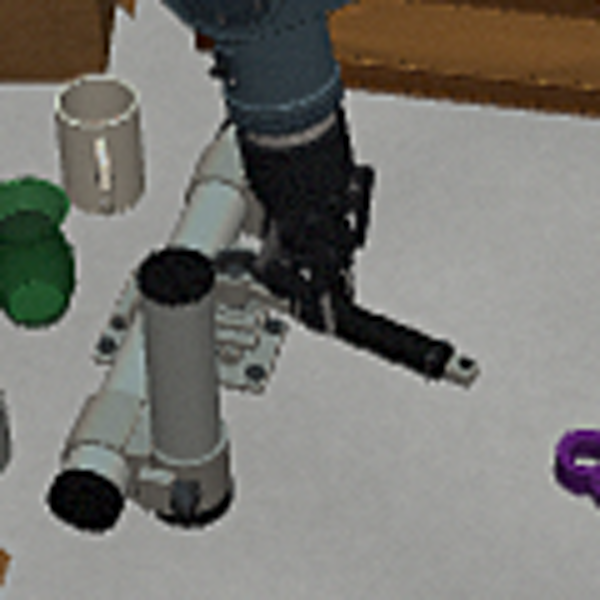

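>>> jog_arm --linear '[[-0.0004, 0, -0.002], [-0.0004, 0, -0.002], [-0.0004, 0, -0.002], [0, 0, 0], [0, 0, 0]]' --turn '[[0, 0, 0], [0, 0, 0], [0, 0, 0], [0, 0, 0], [0, 0, 0]]' --gripper '[0.01, 0.01, 0.01, 0.01, 0.01]'

```text
t: 23.85
tool_pos: [0.5311, 0.059, 0.1073]
eef_rot: [[0.849, -0.5, -0.171], [-0.49, -0.866, 0.099], [-0.198, -0.0, -0.98]]
contact_force: [0.3, -0.5, -3.5]
gripper_width: 0.0191
```

```bash
python3 st.py;  python3 snap.py 21
```

```text
23.85 yaw -29.972308043310665 tiltF [-1.97894841e-01 -7.10833145e-05 -9.80223254e-01] [0.53108177 0.05895285 0.10729712] head [0.59603572 0.02149559 0.06685915] F tool [1.19285879 0.32805374 3.30059982] M tool [-0.00780177  0.1328585  -0.01497038] 0.019056603072787857
23.85 [0.53108177 0.05895285 0.10729712] yaw -29.972308043310665 [ 0.28330309 -0.5418045  -3.47140861] [-0.07043421 -0.11275042  0.0162088 ] 0.019056603072787857 [ -8.8  21.4  97.1   4.3  72.3 109.5]
```

View pics/w21.png

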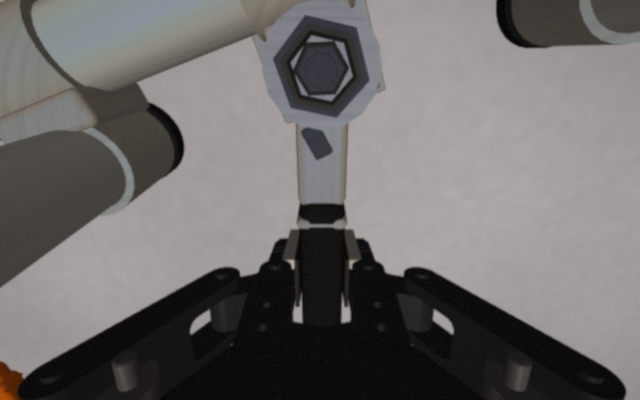

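>>> jog_arm --linear '[[-0.0006, 0, -0.003], [-0.0006, 0, -0.003], [-0.0008, 0, -0.004], [-0.0008, 0, -0.004], [0, 0, 0]]' --turn '[[0, 0, 0], [0, 0, 0], [0, 0, 0], [0, 0, 0], [0, 0, 0]]' --gripper '[0.01, 0.01, 0.01, 0.01, 0.01]'

```text
t: 24.32
tool_pos: [0.5319, 0.0588, 0.1226]
eef_rot: [[0.849, -0.5, -0.17], [-0.49, -0.866, 0.099], [-0.197, -0.001, -0.98]]
contact_force: [0.2, 0.1, -3.5]
gripper_width: 0.0189
```

```bash
python3 st.py;  python3 snap.py 22
```

```text
24.3167 yaw -29.969388157590853 tiltF [-1.96899593e-01 -7.52829000e-04 -9.80423369e-01] [0.5318641  0.05882113 0.12256409] head [0.5968641  0.02136164 0.08220227] F tool [ 0.78588174 -0.20653247  3.40888925] M tool [0.01484824 0.13716454 0.05105465] 0.018890231820844497
24.3167 [0.5318641  0.05882113 0.12256409] yaw -29.969388157590853 [ 0.19051798  0.1315712  -3.496739  ] [-0.06461457 -0.12103062 -0.05308204] 0.018890231820844497 [ -8.8  20.1  96.6   4.3  73.8 109.6]
```

View pics/w22.png

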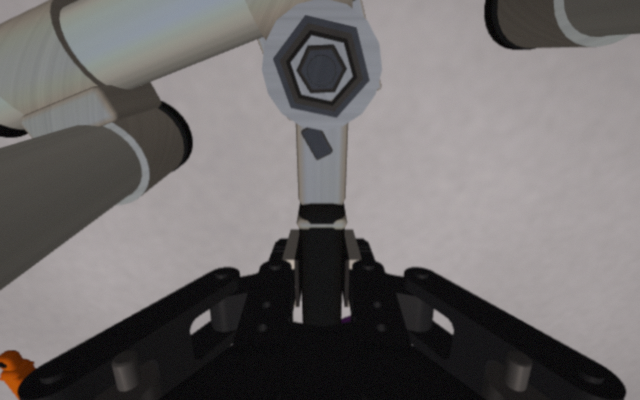

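>>> jog_arm --linear '[[-0.0024, 0, -0.0118], [-0.0024, 0, -0.0118], [-0.0024, 0, -0.0118], [-0.0024, 0, -0.0118], [-0.0024, 0, -0.0118]]' --turn '[[0, 0, 0], [0, 0, 0], [0, 0, 0], [0, 0, 0], [0, 0, 0]]' --gripper '[0.01, 0.01, 0.01, 0.01, 0.01]'

```text
t: 24.78
tool_pos: [0.5314, 0.0589, 0.1835]
eef_rot: [[0.849, -0.5, -0.171], [-0.49, -0.866, 0.099], [-0.197, -0.0, -0.98]]
contact_force: [-0.2, -0.5, -4.0]
gripper_width: 0.0194
```

>>> jog_arm --linear '[[-0.02, 0.012, 0.004], [-0.0275, 0.016, 0.0056], [-0.0275, 0.016, 0.0056], [-0.0275, 0.016, 0.0056], [-0.0275, 0.016, 0.0056]]' --turn '[[0, 0, 0], [0, 0, 0], [0, 0, 0], [0, 0, 0], [0, 0, 0]]' --gripper '[0.01, 0.01, 0.01, 0.01, 0.01]'

```text
t: 25.2
tool_pos: [0.377, 0.0594, 0.1823]
eef_rot: [[0.849, -0.5, -0.171], [-0.49, -0.866, 0.099], [-0.198, -0.0, -0.98]]
contact_force: [-0.5, -0.3, -2.9]
gripper_width: 0.0189
```

>>> jog_arm --linear '[[0, 0, 0], [0, 0, 0], [0, 0, 0], [0, 0, 0], [0, 0, 0]]' --turn '[[-0.0197, 0, -0.098], [-0.0197, 0, -0.098], [-0.0197, 0, -0.098], [-0.0197, 0, -0.098], [0, 0, 0]]' --gripper '[0.01, 0.01, 0.01, 0.01, 0.01]'

```text
t: 25.62
tool_pos: [0.3786, 0.0596, 0.1827]
eef_rot: [[0.974, -0.119, -0.195], [-0.117, -0.993, 0.024], [-0.197, -0.001, -0.98]]
contact_force: [-0.6, 0.7, -3.4]
gripper_width: 0.0188
```

```bash
python3 st.py;  python3 - <<'E'
from h import *
s=sensors.read_state();print(s['eef_rot'])
for n in ('side','top'):
    im=eyes.read_camera(n)[:,:,::-1]
    cv2.imwrite(f'pics/{n}23.png',im)
E
```

```text
25.6167 yaw -6.830270636949393 tiltF [-1.96687946e-01 -7.72432667e-04 -9.80465836e-01] [0.37860845 0.05964115 0.1826915 ] head [0.45310841 0.05073733 0.14234588] F tool [-0.00662744 -0.61490368  3.44337297] M tool [-0.05014039  0.10382132  0.00038516] 0.01875255785858939
[[ 9.73507590e-01 -1.19082376e-01 -1.95198260e-01]
 [-1.16605424e-01 -9.92884077e-01  2.41740370e-02]
 [-1.96687946e-01 -7.72432667e-04 -9.80465836e-01]]
```

View pics/side23.png

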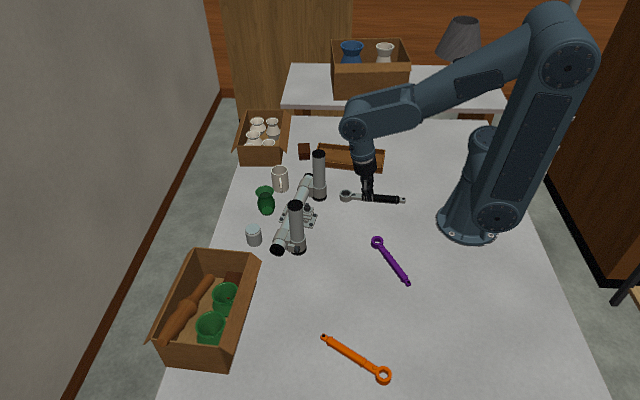

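View pics/top23.png

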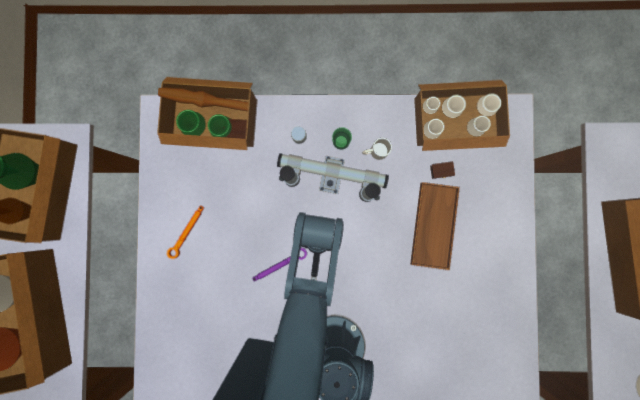

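>>> jog_arm --linear '[[0.0036, 0.03, -0.0007], [0.0044, 0.037, -0.0009], [0.0044, 0.037, -0.0009], [0.0044, 0.037, -0.0009], [0.0044, 0.037, -0.0009]]' --turn '[[0, 0, 0], [0, 0, 0], [0, 0, 0], [0, 0, 0], [0, 0, 0]]' --gripper '[0.01, 0.01, 0.01, 0.01, 0.01]'

```text
t: 26.13
tool_pos: [0.3775, -0.1217, 0.1819]
eef_rot: [[0.972, -0.126, -0.196], [-0.123, -0.992, 0.025], [-0.198, -0.0, -0.98]]
contact_force: [0.4, 0.1, -3.0]
gripper_width: 0.0192
```

>>> jog_arm --linear '[[0.0044, 0.037, -0.0009], [0.0044, 0.037, -0.0009], [0.0044, 0.037, -0.0009], [0.0044, 0.037, -0.0009], [0.0044, 0.037, -0.0009]]' --turn '[[0, 0, 0], [0, 0, 0], [0, 0, 0], [0, 0, 0], [0, 0, 0]]' --gripper '[0.01, 0.01, 0.01, 0.01, 0.01]'

```text
t: 26.55
tool_pos: [0.3768, -0.3083, 0.1816]
eef_rot: [[0.972, -0.127, -0.196], [-0.124, -0.992, 0.026], [-0.198, -0.001, -0.98]]
contact_force: [1.3, 0.5, -4.1]
gripper_width: 0.019
```

>>> jog_arm --linear '[[0.0044, 0.037, -0.0009], [0.004, 0.031, -0.0008], [0.0243, -0.003, -0.0049], [0.0243, -0.003, -0.0049], [0.0243, -0.003, -0.0049]]' --turn '[[0, 0, 0], [0, 0, 0], [0, 0, 0], [0, 0, 0], [0, 0, 0]]' --gripper '[0.01, 0.01, 0.01, 0.01, 0.01]'

```text
t: 26.97
tool_pos: [0.4525, -0.3762, 0.1811]
eef_rot: [[0.972, -0.129, -0.197], [-0.126, -0.992, 0.027], [-0.198, -0.001, -0.98]]
contact_force: [-0.3, 0.9, -3.5]
gripper_width: 0.0192
```

>>> jog_arm --linear '[[0, 0, 0], [0, 0, 0], [0, 0, 0], [0, 0, 0], [0, 0, 0]]' --turn '[[0, 0, 0], [0, 0, 0], [0, 0, 0], [0, 0, 0], [0, 0, 0]]' --gripper '[0.01, 0.01, 0.01, 0.01, 0.01]'

```text
t: 27.38
tool_pos: [0.4515, -0.375, 0.1813]
eef_rot: [[0.972, -0.124, -0.197], [-0.122, -0.992, 0.026], [-0.199, -0.001, -0.98]]
contact_force: [-0.9, -0.5, -4.3]
gripper_width: 0.0195
```

```bash
python3 snap.py 24;  python3 - <<'E'
from h import *
s=sensors.read_state();print(s['eef_rot'])
for n in ('side','top'):
    im=eyes.read_camera(n)[:,:,::-1]
    cv2.imwrite(f'pics/{n}24.png',im)
E
```

```text
27.3833 [ 0.45154657 -0.3750183   0.18131306] yaw -7.137525630788236 [-0.9023752  -0.48828707 -4.32642026] [ 0.01163955 -0.17117723 -0.01248422] 0.019546579335895334 [-47.5  22.3  86.2  -7.5  80.5  51.5]
[[ 9.72493997e-01 -1.24230784e-01 -1.97033344e-01]
 [-1.21628023e-01 -9.92253142e-01  2.53046689e-02]
 [-1.98650573e-01 -6.43862623e-04 -9.80070169e-01]]
```

View pics/w24.png

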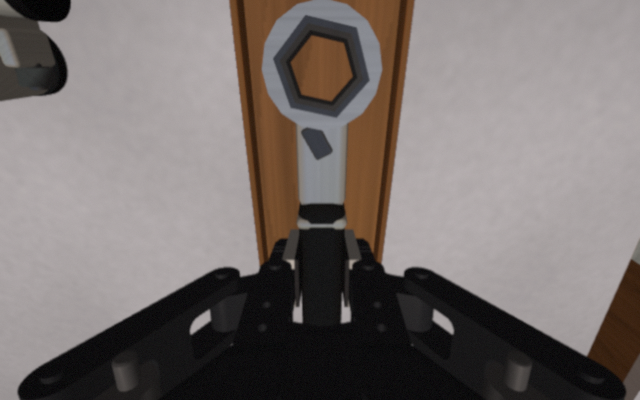

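View pics/side24.png

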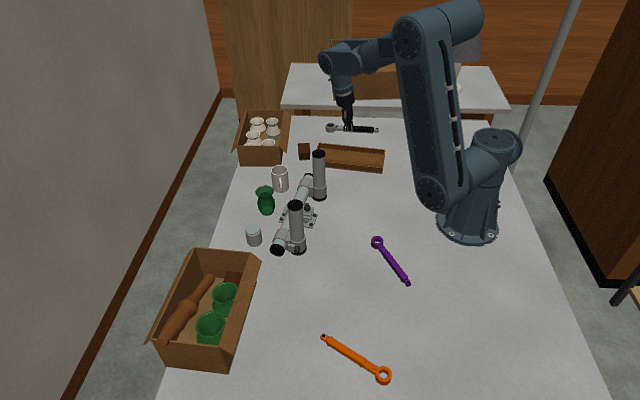

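>>> jog_arm --linear '[[0.0052, 0, 0.0255], [0.0052, 0, 0.0255], [0.0052, 0, 0.0255], [0.0048, 0, 0.0235], [0.004, 0, 0.0196]]' --turn '[[0, 0, 0], [0, 0, 0], [0, 0, 0], [0, 0, 0], [0, 0, 0]]' --gripper '[0.01, 0.01, 0.01, 0.01, 0.01]'

```text
t: 27.95
tool_pos: [0.4518, -0.3745, 0.0575]
eef_rot: [[0.972, -0.124, -0.198], [-0.121, -0.992, 0.026], [-0.199, -0.001, -0.98]]
contact_force: [-0.8, 0.5, -3.5]
gripper_width: 0.019
```

```bash
python3 snap.py 25
```

```text
27.95 [ 0.45182692 -0.37452979  0.05752648] yaw -7.079892724001258 [-0.82728762  0.47692461 -3.4793533 ] [ 0.01796519 -0.14885186 -0.02551783] 0.01898564959480922 [-47.4  31.4  89.3  -7.9  68.4  53.2]
```

View pics/w25.png

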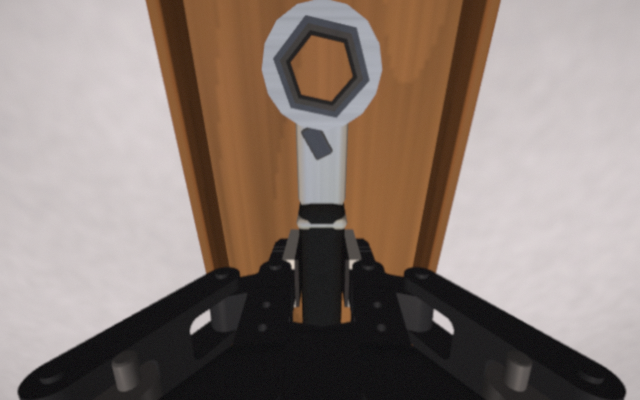

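>>> jog_arm --linear '[[0.0014, 0, 0.007], [0.001, 0, 0.005], [0.0008, 0, 0.004], [0.0006, 0, 0.003], [0, 0, 0]]' --turn '[[0, 0, 0], [0, 0, 0], [0, 0, 0], [0, 0, 0], [0, 0, 0]]' --gripper '[0.01, 0.01, 0.01, 0.01, 0.01]'

```text
t: 28.42
tool_pos: [0.4527, -0.3752, 0.0402]
eef_rot: [[0.973, -0.123, -0.196], [-0.121, -0.992, 0.024], [-0.198, -0.0, -0.98]]
contact_force: [0.2, -0.2, -3.4]
gripper_width: 0.0189
```

>>> jog_arm --linear '[[0.0004, 0, 0.002], [0.0004, 0, 0.002], [0.0004, 0, 0.002], [0, 0, 0], [0, 0, 0]]' --turn '[[0, 0, 0], [0, 0, 0], [0, 0, 0], [0, 0, 0], [0, 0, 0]]' --gripper '[0.01, 0.01, 0.01, 0.01, 0.01]'

```text
t: 28.83
tool_pos: [0.4526, -0.3755, 0.0346]
eef_rot: [[0.973, -0.123, -0.197], [-0.121, -0.992, 0.024], [-0.198, 0.0, -0.98]]
contact_force: [-3.6, -0.0, 3.2]
gripper_width: 0.0193
```

```bash
python3 st.py
```

```text
28.8333 yaw -7.074462843602863 tiltF [-1.98027568e-01  2.31501826e-04 -9.80196424e-01] [ 0.45259848 -0.37548283  0.03459822] head [ 0.52700189 -0.38472249 -0.0058499 ] F tool [-4.15137683  0.47411271 -2.46897901] M tool [ 0.04174635  0.07672589 -0.05039499] 0.019258964266845216
```

>>> jog_arm --linear '[[0, 0, 0], [0.0002, 0, 0.001], [0.0002, 0, 0.001], [0, 0, 0], [0, 0, 0]]' --turn '[[0, 0, 0], [0, 0, 0], [0, 0, 0], [0, 0, 0], [0, 0, 0]]' --gripper '[0.01, 0.01, 0.01, 0.01, 0.01]' --grip_force 25

```text
t: 29.25
tool_pos: [0.4524, -0.3755, 0.0329]
eef_rot: [[0.973, -0.123, -0.197], [-0.121, -0.992, 0.024], [-0.198, 0.0, -0.98]]
contact_force: [-6.3, 1.8, 10.1]
gripper_width: 0.019
```

```bash
python3 st.py
python3 - <<'E'
from h import *
im=eyes.read_camera('side')[:,:,::-1]
cv2.imwrite('pics/side26.png',cv2.resize(im[110:190,290:400],None,fx=7,fy=7,interpolation=cv2.INTER_CUBIC))
E
```

```text
29.25 yaw -7.073922468359119 tiltF [-1.98456170e-01  2.94796982e-04 -9.80109719e-01] [ 0.45242517 -0.37552663  0.03289868] head [ 0.52681092 -0.384765   -0.00758222] F tool [-8.38079013 -0.98598709 -8.63066267] M tool [ 0.1799468  -0.05789185 -0.1099421 ] 0.019029883147859916
```

View pics/side26.png

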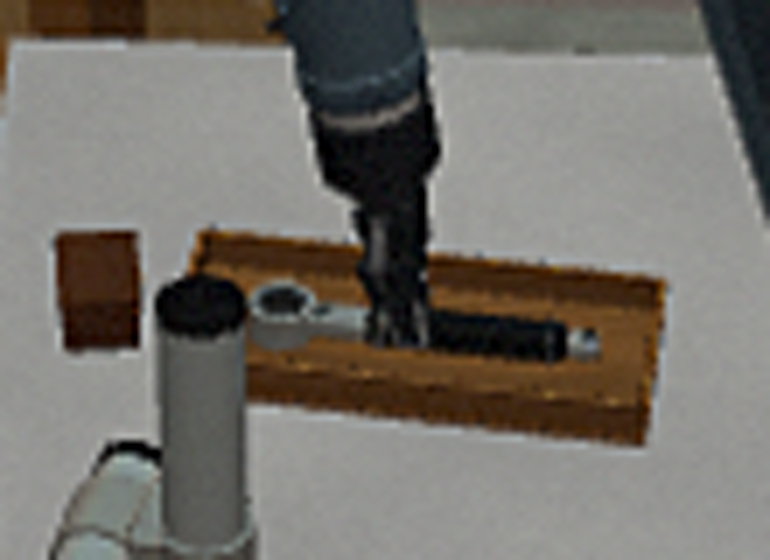

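Lying in the tray. Release, then retreat.

>>> jog_arm --linear '[[0, 0, 0], [0, 0, 0], [0, 0, 0], [0, 0, 0], [0, 0, 0]]' --turn '[[0, 0, 0], [0, 0, 0], [0, 0, 0], [0, 0, 0], [0, 0, 0]]' --gripper '[0.03, 0.04, 0.045, 0.045, 0.045]'

```text
t: 29.72
tool_pos: [0.4525, -0.3748, 0.0314]
eef_rot: [[0.973, -0.123, -0.197], [-0.12, -0.992, 0.025], [-0.199, -0.001, -0.98]]
contact_force: [-0.4, -0.4, -0.7]
gripper_width: 0.0449
```

>>> jog_arm --linear '[[-0.0004, 0, -0.002], [-0.001, 0, -0.005], [-0.003, 0, -0.015], [-0.004, 0, -0.02], [-0.006, 0, -0.03]]' --turn '[[0, 0, 0], [0, 0, 0], [0, 0, 0], [0, 0, 0], [0, 0, 0]]' --gripper '[0.045, 0.045, 0.045, 0.045, 0.045]'

```text
t: 30.13
tool_pos: [0.4515, -0.3739, 0.1048]
eef_rot: [[0.972, -0.123, -0.199], [-0.12, -0.992, 0.028], [-0.201, -0.003, -0.979]]
contact_force: [-0.5, 1.1, 0.3]
gripper_width: 0.0448
```

>>> jog_arm --linear '[[-0.006, 0, -0.03], [-0.006, 0, -0.03], [-0.006, 0, -0.03], [0, 0, 0], [0, 0, 0]]' --turn '[[0, 0, 0], [0, 0, 0], [0, 0, 0], [0, 0, 0], [0, 0, 0]]' --gripper '[0.045, 0.045, 0.045, 0.045, 0.045]'

```text
t: 30.55
tool_pos: [0.4541, -0.3764, 0.201]
eef_rot: [[0.974, -0.123, -0.192], [-0.121, -0.992, 0.02], [-0.193, 0.004, -0.981]]
contact_force: [-0.3, -0.2, 0.1]
gripper_width: 0.0451
```

```bash
python3 st.py; python3 snap.py 27
python3 - <<'E'
from h import *
im=eyes.read_camera('side')[:,:,::-1]
cv2.imwrite('pics/side27.png',cv2.resize(im[110:270,230:400],None,fx=4.5,fy=3.7,interpolation=cv2.INTER_CUBIC))
E
```

```text
30.55 yaw -7.1058109981334345 tiltF [-0.19339322  0.00384303 -0.9811138 ] [ 0.45406145 -0.37636951  0.20100322] head [ 0.52863739 -0.38576401  0.16091005] F tool [-0.30335503  0.2294515   0.00186002] M tool [ 0.05585315  0.07441983 -0.00433542] 0.04512280706446472
30.55 [ 0.45406145 -0.37636951  0.20100322] yaw -7.1058109981334345 [-0.32391092 -0.19085443  0.0577237 ] [ 0.04606204 -0.08072023 -0.00626208] 0.04512280706446472 [-47.4  21.2  85.2  -7.4  82.1  51.3]
```

View pics/w27.png

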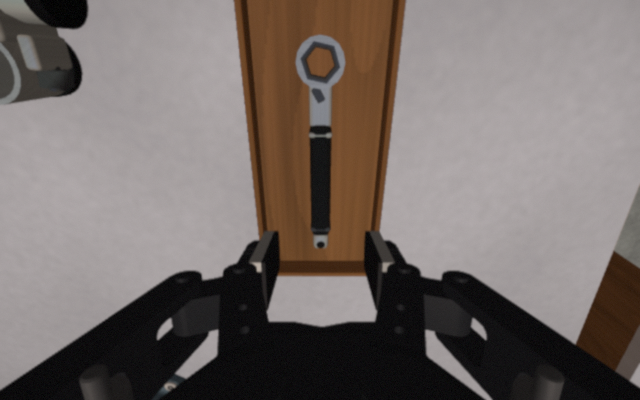

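View pics/side27.png

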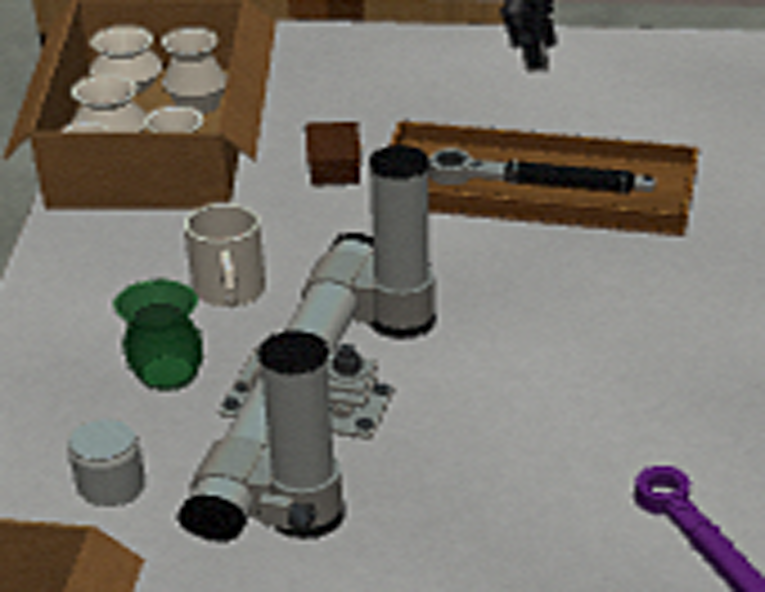

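Run:
```python
from station import order,sensors
print(sensors.read_state()['qvel'].round(2)); print(order.hand_in())
```

```text
[ 0.15  1.63  1.1   0.08 -0.14 -0.02]
the job is handed in; nothing more can be done
None
```

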